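Park a back-gauge finger on the storage rail and lock the row

ROBOT

A 6-joint arm with a two-finger parallel gripper is mounted at the origin on the work surface. World frame = base frame: x ahead of the robot, y to its left, z up, the work surface at z = 0. Lengths are in m, angles in degrees, forces in N, time in s.
With the tool pointing down it reaches from about 0.35 to 0.875 m from the base axis. Payload 4.2 kg.
Tool frame: the origin (TCP) lies between the finger pads; the fingertips stand 14 mm ahead of it and the grasp point (between the pads) lies 5 mm behind it; x points along the fingers, y is the direction in which the jaws open and shut, and the axes are right-handed (so a half turn about x gives the same grasp; the last joint's range is limited). The gripper opens to 87 mm and grips with 3 to 60 N. Pads are 19 mm wide; open, the fingers measure 117 mm over their backs; the gripper's body (75 mm by 190 mm) begins 51 mm behind the grasp point.
Start: joints at [89.416, 22.042, 0.453, 0, -68.411, -14.817], TCP at [0.166, 0.603, 0.237] pointing down, gripper open.
Joint ranges: [-179.83, 179.83], [-69.29, 118.12], [-61.27, 80.66], [-181.25, 117.63], [-171.15, -9.14], [-177.46, 177.46]. Speed limits (degrees/s): [159.86, 159.86, 180, 180, 180, 180].

INTERFACE

Orientations are given as a 3x3 rotation matrix whose columns are the frame's x, y, z axes.
In Python, from station import r, imaging, job gives the robot as it stands. The module is installed in compiled form; this text tells all that it offers.
- The arm moves only by the tool apply_moves, never from a script. Its arguments are lists of equal length, an entry for each row: "xyz": the shift along the tool's x, y, z in m, a list of three; "twist": the turn about the tool's x in degrees; "claw": the opening, from 0 (shut) to 1 (fully open). A call has 1 to 12 rows; each row shifts and turns the pose as measured when the row begins, along the tool's axes as they then stand; what a row does not reach is not made up. A row lasts 1/10 s, in which the tool goes at most 50 mm and 8.59 degrees, less where a joint would pass 70% of its speed; a pose out of reach is approached as far as the arm can. A call is refused whole if a number of a shift passes 0.05 or a number of a turn 8.59, either way. A call with a gripper value outside its range is refused whole. The fingers move at their own pace and stop on an object; the grip force is fixed at half the most. Time passes only in rows, so rows that do not move let the fingers close. It gives the time, the measured TCP pose, the force and the opening at its end, in the units of the state.
- r.sense(): the state, without advancing time (a new reading comes with each control period).
- imaging.capture(name): name is "side" or "top" or "wrist"; returns a dict with "pixels" (420x560x3 uint8, red, green, blue), "mtx" (3x3 intrinsics, pixels), "view" (4x4, takes a point from world to camera coordinates). Camera axes: x right, y down, z forward; pixel columns grow to the right and rows downward; lengths in m; the calibration is good to about 2 mm. A picture is of the moment at which its call begins. There is no depth.
- job.finish_job(): hands the job in, once; it reports no verdict.
Trained networks look in a picture, given as the dict that the camera call returned (one of the last four; its "shot" number tells which), for a name from the list of things; names that differ only in an ending like _2 or _b are one class to them, and where a whole thing is asked for, a point or a joint stands for the part that bears it (a point fixed in the world has none). Each returns a list of dicts, best first, with "p" (0 to 1); they miss things now and then, are a little off and sometimes report something else, mostly with a low value. They report only what shows in the picture. A call takes as long as a camera call.
- imaging.regions_of(query, picture): "mask" (420x560 bool, what is visible of it) and "centre" ([column, row] in pixels, amid what is visible of it).
The state is a dict: "time_s": time; "joints": joint angles; "joint_velocities": joint speeds; "effort": joint torques, N m; "tcp_pos": TCP position; "ee_rot": TCP orientation; "wrist_force": force on the tool from outside, world axes, zero at the start; "moment": the same for the moment, N m; "gripper_width": opening from 0.0 (shut) to 1.0 (fully open).
Only numpy, scipy, OpenCV 4.12 (cv2) and the standard library are available. Lean on these libraries where they do the work, as an engineer would, in place of code of your own. Each camera call takes 0.05 s, during which the arm holds its last target.

TASK

Park the loose back-gauge finger on the storage rail beside the one already hanging there: lift its hook over the rail's upstanding lip, on the free stretch between that finger and the sliding rail stop, and lower it until it is fully seated before you let go. Then slide the rail stop up until both fingers are closed up side by side against the fixed end block, and flip the stop's cam lever over to the front, fully home, to clamp it. Do not unhook the finger that already hangs there.

Things in the scene. Friction and masses are not known exactly. Their poses are not given: they have to be found in the camera images.
- finger: Loose back-gauge finger lying upright on the bench, right of the rail. Origin: underside (z 0), at its carrier's back face (x 0), mid width. To -x a black bar 32 mm wide, 26 high, x -14 to -139, then a lower steel nose to -167. At x -12 to 0 stands an aluminium carrier plate 64 mm wide, 98 high, gusset before it to x -25. 0.45 to 0.85 kg, centre of mass x -57, z 33.
- finger_grip (a point): Middle of the loose finger's black bar, where it can be gripped across its 32 mm width: at x -78, z 13 mm of the finger. At least 25 mm is free on either side.
- finger_seat (a point): Middle of the roof of the loose finger's hook slot, at x 3, z 86 mm of the finger; it rests on the rail's lip when seated. The hook reaches back from the carrier's top: a roof 12 mm thick, to x 18.
- finger_tongue (a point): Middle of the lower end of the hook's tongue, at x 15, z 71 mm of the finger. The tongue, 64 mm wide and 7 thick, hangs from the roof behind a slot open below, x 0 to 10 mm at the roof, 0 to 11.5 at the mouth. Seated, it stands in the channel behind the lip, the carrier in front of the lip; the nose then droops 3 degrees.
- neighbour: An identical finger that already hangs on the rail, at the rail's +y end, next to the end block, nose to the robot, drooping 3 degrees. Same origin and axes as the loose one. 0.65 kg.
- neighbour_seat (a point): The same point of the hanging finger: the middle of the roof of its hook slot.
- rail: Fixed steel storage rail, 400 mm long along its y, on two posts. Origin at bench height, in its front face, mid length; x points away from the robot, z up. Front face x 0, z 82 to 170 mm. Its top 20 mm is the upstanding lip, 6 mm thick (x 0 to 6), round-topped at z 170; behind it an open channel, floor z 150, x 6 to 46.
- rail_end (a point): Middle of the inner face of the end block fixed at the rail's +y end (rail's y = 180 mm). Closed up against it, the hanging finger's origin is at the rail's y = 148 mm and the loose one's at y = 84 mm.
- stop (a joint): Travel in m of the aluminium rail stop, a saddle 44 mm wide that straddles the rail: 0 near the rail's -y end, growing to its +y. Its middle is at the rail's y = -0.150 + this; 0.180 when both fingers are closed up on the end block. About 4 N of friction with the lever open; a seated finger takes 4 to 9 N to shove along.
- stop_face (a point): Middle of the +y side, facing the fingers, of the stop's front plate, which hangs in front of the rail: x -18 to -2, z 104 to 176 mm in the rail's frame, 44 mm wide. Behind it two cheeks with the lever between them reach up to z 198.
- stop_back (a point): Middle of the -y side of the stop's front plate, away from the fingers, where it can be pushed.
- lever (a joint): Angle in rad of the stop's cam lever about lever_pin (axis along the rail): 0 open, leaning 30 degrees beyond upright, away from the robot; 1.75 home, clamped, pointing to the robot, 20 degrees above level. Swings easily to 1.2, then takes up to 0.65 N m as the cam bites; past its centre at 1.66 it stays home.
- lever_pin (a point): The cam lever's pivot, in the middle of the stop: 26 mm behind the rail's front face, 173 mm above the bench.
- lever_tip (a point): A point on the cam lever's axis near the end of its black grip, 100 mm from the pivot. The lever ends 106 mm from the pivot; its grip is 18 mm wide and 12 mm thick.

How it is judged (in metres and radians):
On the way, in this order (a step that is already met when the one before it is completed fails the run):
1. the loose finger's hook is lowered over the lip and seated behind it, still held by the gripper (z of finger_seat in the frame of rail between 0.16 and 0.175 m and x of finger_seat in the frame of rail between -0.008 and 0.01 m and angle between finger's own z axis and vertical below 0.12 rad and y of finger in the frame of rail between -0.12 and 0.095 m and contact force between the fingers and finger above 0.5 N), for 0.1 s.
2. the stop has been slid up: both fingers seated and closed up against the end block (z of finger_seat in the frame of rail between 0.16 and 0.175 m and x of finger_seat in the frame of rail between -0.008 and 0.01 m and angle between finger's own z axis and vertical below 0.12 rad and y of neighbour in the frame of rail above 0.142 m and y of finger in the frame of neighbour above -0.07 m and y of stop_face in the frame of finger above -0.038 m), for 0.2 s.
At the end, for the whole second after the job is handed in: Both fingers hang seated on the rail (slot roof within 5 mm of the lip top, hook behind it, upright within 7 degrees), no gap over 6 mm between end block, hanging finger, loose finger and stop, cam lever past centre (over 1.66 rad), fingers at rest (all of step 2 and z of neighbour_seat in the frame of rail between 0.16 and 0.175 m and x of neighbour_seat in the frame of rail between -0.008 and 0.01 m and angle between neighbour's own z axis and vertical below 0.12 rad and value of joint lever above 1.66 rad and linear speed of each of finger, neighbour below 0.02 m/s); the robot touches nothing.
It fails at once if the finger that already hangs is lifted off or knocked off the rail (z of neighbour_seat in the frame of rail above 0.186 m or z of neighbour_seat in the frame of rail below 0.15 m).
It also fails if it takes over 72 s, if anything falls off the work surface, if the arm or the gripper's body presses on something with over 40 N, if the wrist force passes 120 N, or if a joint passes its speed limit or range.

## Working session

There is one attempt and no reset: what is moved stays moved. The work goes in short steps, Python scripts to look and compute and a tool call to move; the robot and the scene stay as the last step left them, time stands still between calls to the robot, and variables do not carry over. Pictures are saved under pics/ and viewed, and the job is handed in when it is done.

Besides the shell and the picture viewer there is one more tool, called after ">>>" as name([rows], argument=value, ...), one row to a line, values as JSON. apply_moves: Moves the arm, as the interface text tells. Its arguments: {"type":"object","properties":{"xyz":{"type":"array","items":{"type":"array","items":{"type":"number"}}},"twist":{"type":"array","items":{"type":"number"}},"claw":{"type":"array","items":{"type":"number"}}},"required":["xyz","twist","claw"]}

```bash
mkdir -p pics; cat > h.py <<'E'
import numpy as np, cv2
from station import r, imaging, job
def cap(n,f=None):
    d=imaging.capture(n)
    if f: cv2.imwrite('pics/'+f,cv2.cvtColor(d['pixels'],cv2.COLOR_RGB2BGR))
    return d
def proj(d,P):
    P=np.atleast_2d(P); V=np.array(d['view']);K=np.array(d['mtx'])
    c=P@V[:3,:3].T+V[:3,3]; u=c@K.T; return u[:,:2]/u[:,2:]
def onz(d,uv,z):
    V=np.array(d['view']);K=np.array(d['mtx']);R=V[:3,:3];t=V[:3,3];o=-R.T@t
    ray=R.T@np.linalg.solve(K,[uv[0],uv[1],1]); return o+ray*(z-o[2])/ray[2]
E
python3 - <<'E'
from h import *
s=r.sense(); print({k:np.round(v,3).tolist() for k,v in s.items()})
for n in ['side','top','wrist']:
    d=cap(n,n+'0.png'); V=np.array(d['view']); print(n,np.round(-V[:3,:3].T@V[:3,3],3),np.round(V[:3,:3],2).tolist(),np.round(d['mtx'],1).tolist())
    for q in ['finger','neighbour','rail','stop','lever']:
        for m in imaging.regions_of(q,d)[:2]: print(q,round(m['p'],2),np.round(m['centre'],1),m['mask'].sum())
E
```

```text
{'time_s': 0.0, 'joints': [89.417, 22.091, 0.381, -0.029, -68.412, -14.816], 'joint_velocities': [-0.032, 0.018, -0.088, -0.057, 0.061, -0.029], 'effort': [0.0, -39.067, 18.741, 4.22, 0.011, -0.0], 'tcp_pos': [0.166, 0.602, 0.235], 'ee_rot': [[-0.0, -0.266, -0.964], [-0.002, -0.964, 0.266], [-1.0, 0.002, -0.0]], 'wrist_force': [1.237, 0.001, -1.042], 'moment': [0.022, -0.006, 0.036], 'gripper_width': 0.997}
side [ 0.213 -0.442  0.711] [[0.75, -0.66, -0.01], [-0.46, -0.51, -0.72], [0.47, 0.55, -0.69]] [[409.4, 0.0, 285.5], [0.0, 409.4, 211.2], [0.0, 0.0, 1.0]]
finger 0.75 [372.6 346.2] 3279
finger 0.58 [307.6 204.4] 1718
neighbour 0.78 [197.1 185.8] 1921
rail 0.83 [293.2 199.9] 7516
stop 0.66 [308.  200.6] 1814
lever 0.67 [312.1 178.6] 548
top [ 0.375 -0.004  1.421] [[0.01, -1.0, 0.03], [-0.99, -0.02, -0.15], [0.15, -0.03, -0.99]] [[531.6, 0.0, 271.9], [0.0, 531.6, 206.5], [0.0, 0.0, 1.0]]
finger 0.72 [359.1 221.3] 1117
neighbour 0.89 [154.9 226.9] 1340
rail 0.94 [224.9 189.7] 4527
stop 0.66 [263.6 176.8] 721
lever 0.53 [262.4 168.7] 184
lever 0.35 [156.4 222.8] 1407
wrist [0.236 0.583 0.386] [[-0.27, -0.96, -0.0], [-0.93, 0.26, 0.26], [-0.25, 0.07, -0.96]] [[291.2, 0.0, 281.2], [0.0, 291.2, 205.7], [0.0, 0.0, 1.0]]
```

View pics/side0.png

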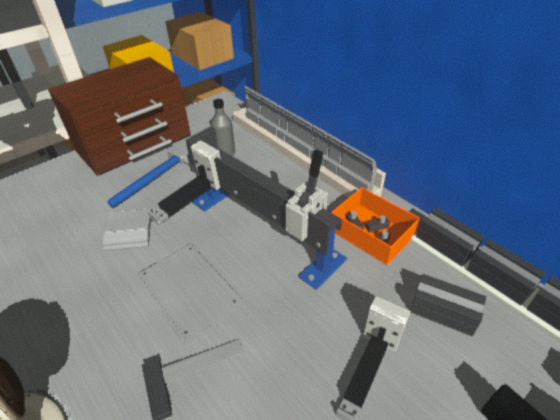

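View pics/top0.png

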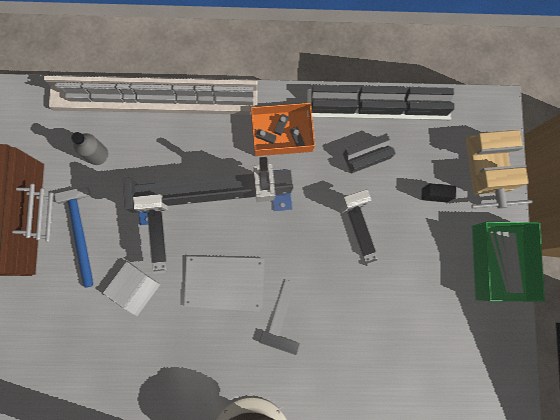

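```bash
python3 - <<'E'
import cv2
for n,(a,b,c,d) in {'side':(130,410,120,480),'top':(130,270,110,390)}.items():
    i=cv2.imread(f'pics/{n}0.png')[a:b,c:d]; f=2 if n=='side' else 2.8
    cv2.imwrite(f'pics/{n}0z.png',cv2.resize(i,None,fx=f,fy=f,interpolation=cv2.INTER_CUBIC))
E
```

```text
(no output)
```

View pics/side0z.png

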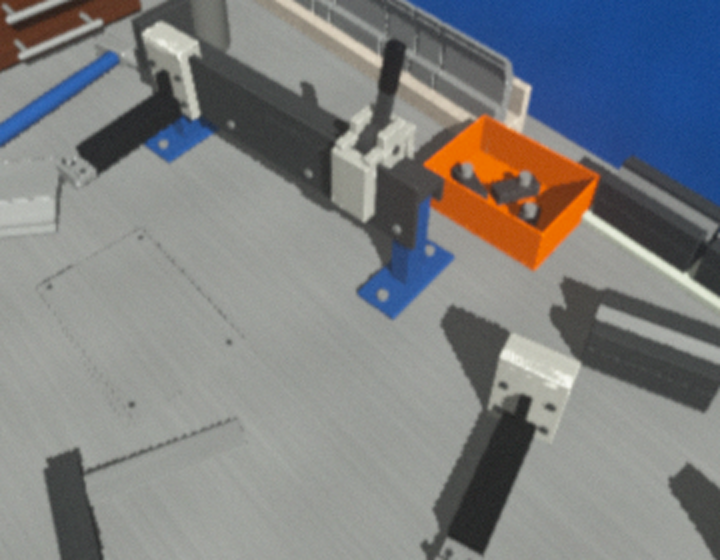

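View pics/top0z.png

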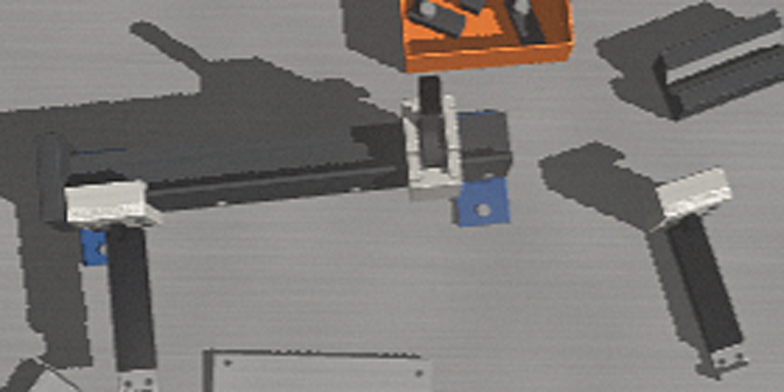

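```bash
cat > fit.py <<'E'
from h import *
from scipy.optimize import minimize
def box(x0,x1,y0,y1,z0,z1): return np.array([[x,y,z] for x in (x0,x1) for y in (y0,y1) for z in (z0,z1)])/1000.
FING=[box(-139,-14,-16,16,0,26),box(-167,-139,-14,14,0,12),box(-12,0,-32,32,0,98),box(0,18,-32,32,86,98),box(11.5,18,-32,32,71,86),np.array([[-25,-4,26],[-25,4,26],[-12,-4,70],[-12,4,70],[-12,4,0],[-12,-4,0]])/1000.]
RAIL=[box(0,46,-200,200,82,150),box(0,6,-200,200,150,170)]
ENDB=[box(-18,46,180,200,104,190)]
STOP=[box(-18,-2,-22,22,104,176)]
def T(x,y,yaw,z=0,pitch=0):
    c,s=np.cos(yaw),np.sin(yaw); p=pitch
    R=np.array([[c,-s,0],[s,c,0],[0,0,1]])@np.array([[np.cos(p),0,np.sin(p)],[0,1,0],[-np.sin(p),0,np.cos(p)]])
    return R,np.array([x,y,z])
S=4
def sil(d,parts,Tf):
    R,t=Tf; m=np.zeros((420*S,560*S),np.uint8)
    for b in parts:
        uv=proj(d,b@R.T+t)*S+(S-1)/2
        cv2.fillConvexPoly(m,cv2.convexHull(np.round(uv).astype(np.int32)),255)
    return cv2.resize(m,(560,420),interpolation=cv2.INTER_AREA)/255.
def iou(a,b): return np.minimum(a,b).sum()/np.maximum(a,b).sum()
def overlay(d,sils,f,crop,k):
    im=cv2.cvtColor(d['pixels'],cv2.COLOR_RGB2BGR); a,b,c,e=crop
    im=cv2.resize(im[a:b,c:e],None,fx=k,fy=k,interpolation=cv2.INTER_CUBIC)
    for s,col in sils:
        m=(cv2.resize(s[a:b,c:e],None,fx=k,fy=k)>.5).astype(np.uint8)
        cs,_=cv2.findContours(m,cv2.RETR_EXTERNAL,cv2.CHAIN_APPROX_NONE); cv2.drawContours(im,cs,-1,col,1)
    cv2.imwrite('pics/'+f,im)
E
python3 - <<'E'
from fit import *
D={n:cap(n) for n in ['side','top']}
M={}
for n,d in D.items():
    for q in ['finger','neighbour','rail','stop','lever']:
        L=imaging.regions_of(q,d)
        for i,m in enumerate(L[:3]): print(n,q,round(m['p'],2),np.round(m['centre']),m['mask'].sum())
        if L: M[n+'_'+q]=L[0]['mask']
import pickle; pickle.dump((D,M),open('m0.pkl','wb'))
# finger
def cost(p,ret=False):
    t=T(p[0],p[1],p[2]); v=[iou(sil(D[n],FING,t),M[n+'_finger'].astype(float)) for n in D]
    return v if ret else -sum(v)
print('init',onz(D['top'],(359,221),.02), onz(D['side'],(372,346),.03))
best=None
for y0 in (-.15,-.3,-.45):
    g=minimize(cost,[.5,-.24,y0],method='Nelder-Mead',options=dict(initial_simplex=[[.5,-.24,y0],[.53,-.24,y0],[.5,-.21,y0],[.5,-.24,y0+.2]],xatol=1e-4,fatol=1e-4))
    if best is None or g.fun<best.fun: best=g
print(best.x,np.degrees(best.x[2]),cost(best.x,True))
overlay(D['top'],[(sil(D['top'],FING,T(*best.x)),(0,0,255)),(M['top_finger']*1.,(0,255,0))],'ovt.png',(180,280,330,400),6)
overlay(D['side'],[(sil(D['side'],FING,T(*best.x)),(0,0,255)),(M['side_finger']*1.,(0,255,0))],'ovs.png',(280,420,320,430),5)
for n,d in D.items():
    overlay(d,[(M[n+'_rail']*1.,(0,0,255)),(M[n+'_neighbour']*1.,(0,255,0)),(M[n+'_stop']*1.,(255,0,0)),(M[n+'_lever']*1.,(255,255,0))],'mm_'+n+'.png',(130,300,100,360),3)
E
```

```text
side finger 0.93 [374. 345.] 3241
side neighbour 0.62 [198. 182.] 2022
side rail 0.93 [289. 199.] 7705
side rail 0.45 [313. 177.] 533
side stop 0.63 [308. 202.] 1774
side lever 0.72 [310. 176.] 602
side lever 0.25 [304. 204.] 1684
top finger 0.73 [361. 220.] 1278
top neighbour 0.84 [157. 226.] 1488
top rail 0.72 [226. 188.] 4508
top rail 0.31 [360. 220.] 1142
top stop 0.96 [266. 180.] 741
top lever 0.75 [263. 170.] 205
init [ 0.55249117 -0.27685483  0.02      ] [ 0.56164153 -0.26735729  0.03      ]
[ 0.59872994 -0.26035328  0.32428436] 18.58012498807234 [np.float64(0.9097992222173049), np.float64(0.9067910169365068)]
```

View pics/ovt.png

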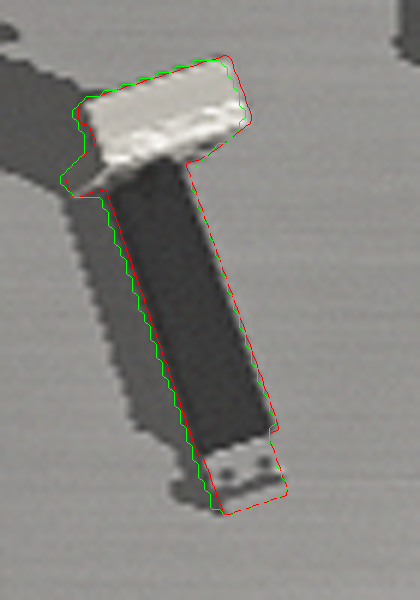

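View pics/ovs.png

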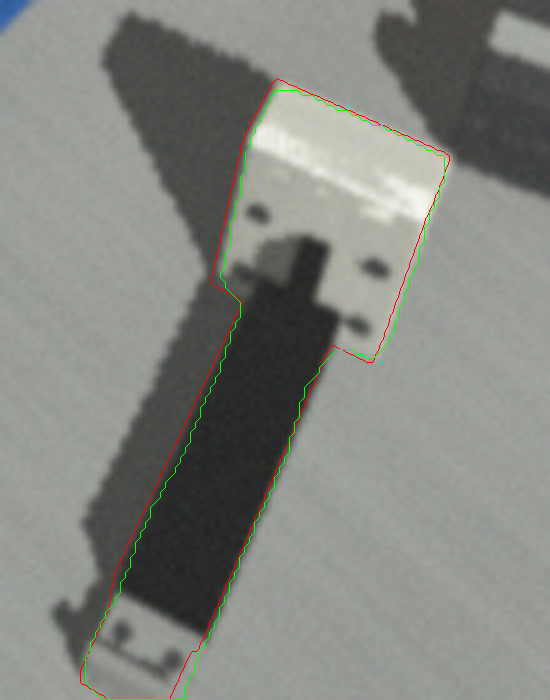

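View pics/mm_top.png

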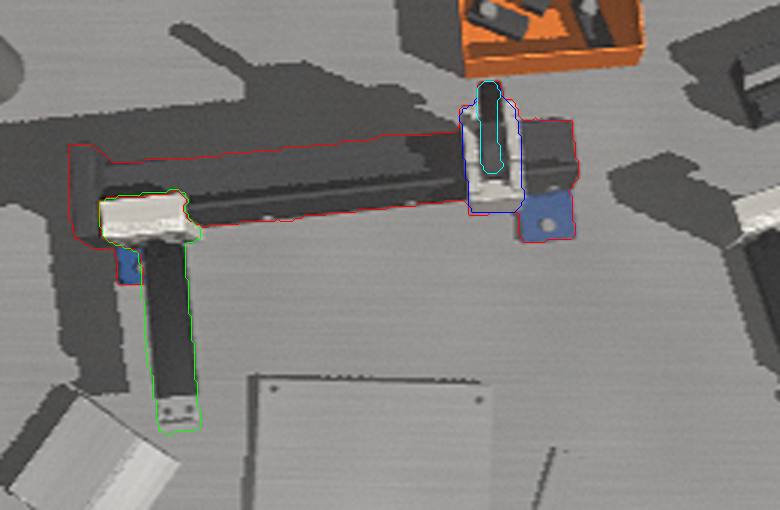

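View pics/mm_side.png

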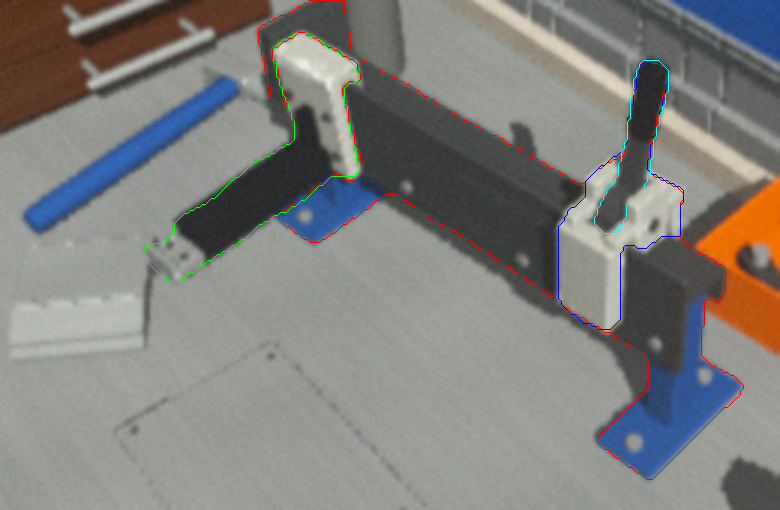

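```bash
cat > fr.py <<'E'
from fit import *
import pickle
D,M=pickle.load(open('m0.pkl','rb'))
def fpose(x,y,yaw,ny,sx=.004,sz=.17,p=-np.radians(3)):
    R,_=T(0,0,yaw,0,p); Rr,_=T(0,0,yaw)
    o=np.array([x,y,0])+Rr@np.array([sx,ny,sz])-R@np.array([.003,0,.086]); return R,o
def models(d,p):
    x,y,yaw,ny,s=p; t=T(x,y,yaw)
    st=[b+[0,-.15+s,0] for b in STOP]
    return sil(d,RAIL,t),sil(d,FING,fpose(x,y,yaw,ny)),sil(d,st,t)
def cost(p,ret=False):
    v=[]
    for n,d in D.items():
        r_,f,st=models(d,p)
        N=M[n+'_neighbour']*1.; Rm=M[n+'_rail']*1.; Sm=M[n+'_stop']*1.; L=M[n+'_lever']*1.
        px=d['pixels'].astype(int); blue=(px[...,2]>px[...,0]+40)
        W=np.ones((420,560)); W[blue]=0; W[(Sm+L)>0]=0   # ignore under stop
        # ignore end block zone
        t=T(p[0],p[1],p[2]); e=sil(d,[box(-30,60,176,210,60,215)],t); W[(e>0)&(N==0)]=0
        vis=r_*(1-f)
        v.append(iou(f,N)); v.append(iou(vis*W,Rm*(N==0)*W))
        v.append((np.minimum(st,Sm).sum())/st.sum())   # plate inside stop mask
    return v if ret else -(v[0]+v[3]+2*v[1]+2*v[4]+v[2]+v[5])
if __name__=='__main__':
    top=D['top']; c=onz(top,np.array([226,190]),.15); print(c)
    best=None
    for x0,y0 in ((.62,.1),(.6,.12),(.64,.08)):
        p0=np.array([x0,y0,.05,.14,.04]); sim=np.vstack([p0]+[p0+e for e in np.diag([.03,.03,.06,.02,.03])])
        g=minimize(cost,p0,method='Nelder-Mead',options=dict(initial_simplex=sim,xatol=1e-4,fatol=1e-4,maxiter=400)); print(g.x.round(4),g.fun)
        if best is None or g.fun<best.fun: best=g
    p=best.x; print(cost(p,True)); np.save('rail.npy',p)
    for n,d in D.items():
        r_,f,st=models(d,p); overlay(d,[(r_,(0,0,255)),(f,(0,255,0)),(st,(255,0,0))],'fr_'+n+'.png',(130,300,100,360),3)
E
python3 fr.py
```

```text
[0.60698148 0.07151895 0.15      ]
[0.5912 0.1083 0.1379 0.1494 0.0188] -7.301973088701285
[0.5915 0.1071 0.1392 0.1505 0.0201] -7.298566833728108
[0.5912 0.1091 0.1364 0.1485 0.0186] -7.300064918192594
[np.float64(0.8603567212597917), np.float64(0.9103971389175809), np.float64(0.9422673982854738), np.float64(0.8948147808312051), np.float64(0.9132757803485905), np.float64(0.9571883497924718)]
```

View pics/fr_top.png

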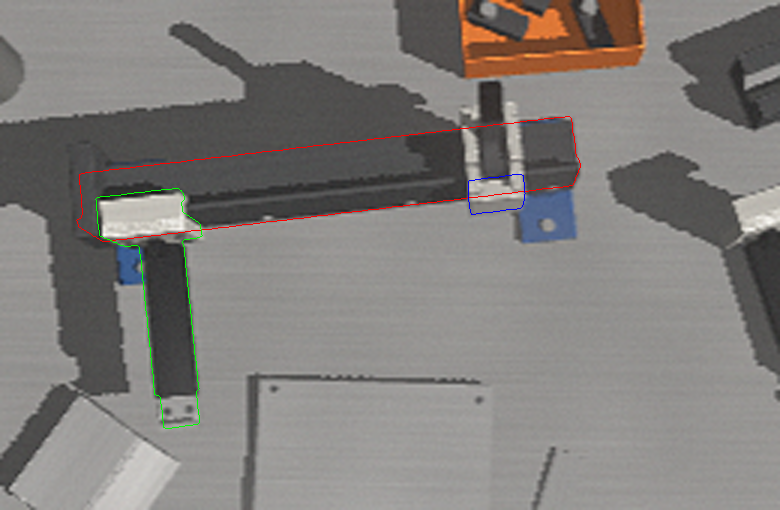

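View pics/fr_side.png

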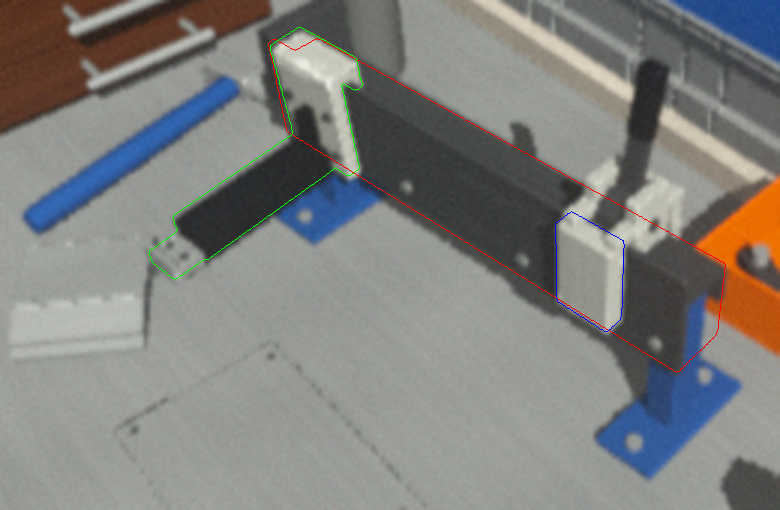

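```bash
python3 - <<'E'
from fit import *
import pickle
D,M=pickle.load(open('m0.pkl','rb'))
d=D['top']; g=cv2.cvtColor(d['pixels'],cv2.COLOR_RGB2GRAY).astype(float)
pts=[]
for c in range(170,254):
    if 186<=c<=191 or 234<=c<=240: continue
    col=g[190:215,c]; k=np.argmax(np.diff(col)); 
    lo,hi=col[max(0,k-4):k-1].mean(),col[k+3:k+6].mean(); mid=(lo+hi)/2
    j=k-2
    while col[j]<mid and j<23: j+=1
    pts.append((c,190+j-1+(mid-col[j-1])/(col[j]-col[j-1])))
pts=np.array(pts); 
for it in range(4):
    a=np.polyfit(pts[:,0],pts[:,1],1); e=pts[:,1]-np.polyval(a,pts[:,0]); pts=pts[abs(e)<max(.3,2*e.std())]
print(len(pts),a,e.std())
A,B=[onz(d,(c,np.polyval(a,c)),.082) for c in (175,250)]
print(A,B,'yaw',np.degrees(np.arctan2(-(A-B)[0],(A-B)[1])))
p=np.load('rail.npy'); print(p)
R,_=T(0,0,p[2]); print('A in rail',R.T@(A-[p[0],p[1],0]),R.T@(B-[p[0],p[1],0]))
cv2.imwrite('pics/tz.png',cv2.resize(cv2.cvtColor(d['pixels'],cv2.COLOR_RGB2BGR)[160:225,115:305],None,fx=4.2,fy=4.2,interpolation=cv2.INTER_NEAREST))
E
```

```text
71 [-1.02616302e-01  2.22493588e+02] 0.07793974417107234
[0.57987814 0.20365645 0.082     ] [0.60268562 0.01401963 0.082     ] yaw 6.857979056601647
[0.59118089 0.10834619 0.13790809 0.1493698  0.01876994]
A in rail [0.001907   0.09595916 0.082     ] [-0.0015717  -0.09501257  0.082     ]
```

View pics/tz.png

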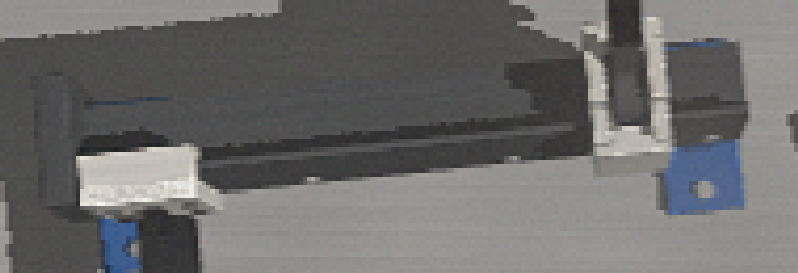

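```bash
python3 - <<'E'
from fr import *
yaw=.1197; 
def full(q): # y,ny,s,dx
    x=.58+ .0  # line through A
    A=np.array([.57988,.20366])
    return [A[0]-np.tan(yaw)*(q[0]-A[1])+q[3],q[0],yaw,q[1],q[2]]
p0=np.array([.107,.148,.019,0.0]); sim=np.vstack([p0]+[p0+e for e in np.diag([.01,.01,.01,.004])])
g=minimize(lambda q:cost(full(q)),p0,method='Nelder-Mead',options=dict(initial_simplex=sim,xatol=1e-4,fatol=1e-4,maxiter=300))
p=full(g.x); print(g.x.round(4),np.round(p,4),g.fun,np.round(cost(p,True),3)); np.save('rail.npy',p)
for n,d in D.items():
    r_,f,st=models(d,p); overlay(d,[(r_,(0,0,255)),(f,(0,255,0)),(st,(255,0,0))],'fs_'+n+'.png',(130,300,100,360),3)
R,t=T(p[0],p[1],yaw)
for n,d in D.items(): print(n,'lip -y end top',proj(d,t+R@[0,-.2,.17]),'pin',proj(d,t+R@[.026,-.15+p[4],.173]),'tip open',proj(d,t+R@[.026+.05,-.15+p[4],.173+.0866]))
E
```

```text
[0.1074 0.1498 0.0198 0.0007] [0.5921 0.1074 0.1197 0.1498 0.0198] -7.190464462711103 [0.809 0.916 0.935 0.851 0.919 0.924]
side lip -y end top [[327.51547885 224.08530957]] pin [[307.42177057 199.08041757]] tip open [[325.63066825 151.40160945]]
top lip -y end top [[293.63187826 185.87899561]] pin [[263.53056893 177.9756278 ]] tip open [[261.73269221 148.4214239 ]]
```

View pics/fs_side.png

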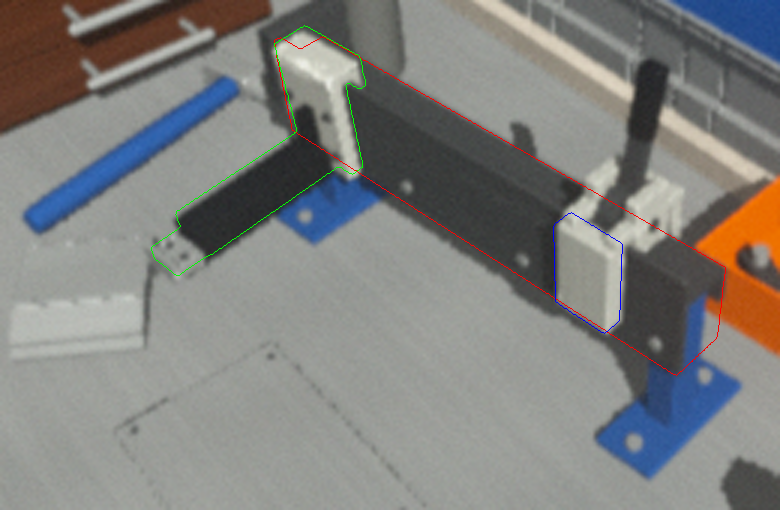

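View pics/fs_top.png

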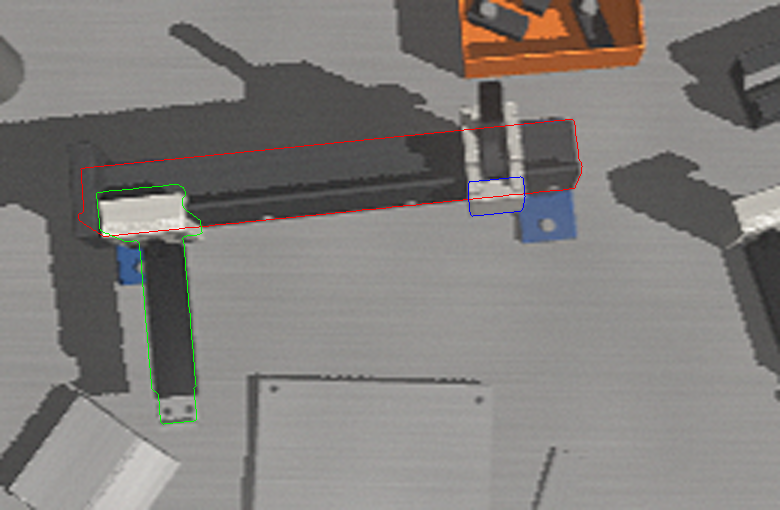

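```bash
sed -i 's/sx=.004/sx=-.001/' fr.py; python3 - <<'E'
from fr import *
p0=np.array([.592,.1074,.1197,.148,.0198]); sim=np.vstack([p0]+[p0+e for e in np.diag([.004,.01,.02,.01,.01])])
g=minimize(cost,p0,method='Nelder-Mead',options=dict(initial_simplex=sim,xatol=1e-4,fatol=1e-4,maxiter=400))
print(g.x.round(4),g.fun,np.round(cost(g.x,True),3))
p=g.x.copy(); p[2]=(p[2]+.1197)/2
np.save('rail.npy',p)
for n,d in D.items():
    r_,f,st=models(d,p); overlay(d,[(r_,(0,0,255)),(f,(0,255,0)),(st,(255,0,0))],'fs2_'+n+'.png',(130,300,100,360),3)
# grasp target
F=np.array([.59873,-.26035]); a=.32428
print('grasp TCP',F-.072*np.array([np.cos(a),np.sin(a)]))
E
```

```text
[0.592  0.1095 0.1263 0.1468 0.0179] -7.376405664976692 [0.878 0.918 0.939 0.914 0.93  0.949]
grasp TCP [ 0.53048261 -0.2832911 ]
```

View pics/fs2_top.png

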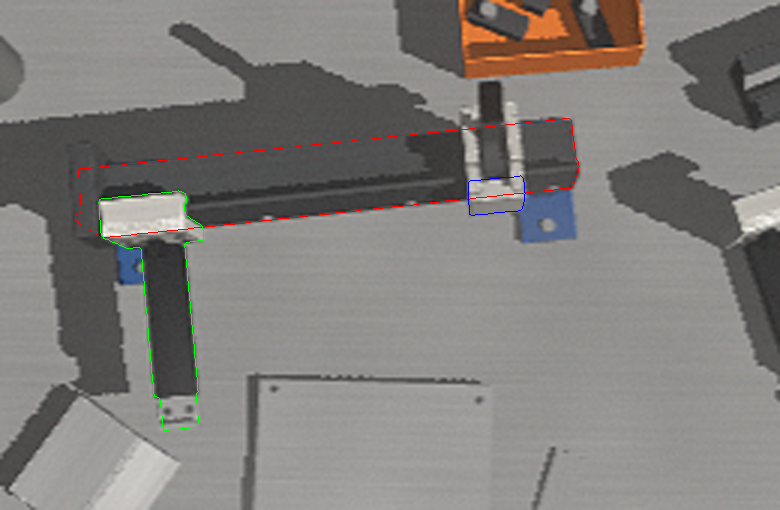

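>>> apply_moves([
  [0,0.04,0],
  [0,0.04,0],
  [0,0.04,0],
  [0,0.04,0],
], twist=[-8.5,-8.5,-8.5,-8.5], claw=[1,1,1,1])

```text
time_s: 1.9
tcp_pos: [0.1588, 0.4443, 0.2336]
ee_rot: [[0.001, 0.331, -0.944], [-0.001, -0.944, -0.331], [-1.0, 0.002, -0.0]]
wrist_force: [0.5, 0.7, 0.6]
gripper_width: 1.001
```

>>> apply_moves([
  [0,0.03,-0.04],
  [0,0.03,-0.04],
  [0,0.03,-0.04],
  [0,0.03,-0.04],
  [0,0.03,-0.04],
  [0,0.048,0.008],
  [0,0.048,0.008],
  [0,0.048,0.008],
  [0,0.048,0.008],
  [0,0.048,0.008],
  [0,0.048,0.008],
  [0,0.048,0.008],
], twist=[0.5,0,0,0,0,0,0,0,0,0,0,0], claw=[1,1,1,1,1,1,1,1,1,1,1,1])

```text
time_s: 3.1
tcp_pos: [0.4624, 0.0218, 0.2353]
ee_rot: [[0.006, 0.338, -0.941], [0.004, -0.941, -0.338], [-1.0, -0.001, -0.007]]
wrist_force: [1.2, 0.2, 0.5]
gripper_width: 1.001
```

>>> apply_moves([
  [0,0.044,0.0055],
  [0,0.044,0.0055],
  [0,0.044,0.0055],
  [0,0.044,0.0055],
  [0,0.044,0.0055],
  [0.03,0.044,0.0055],
  [0.03,0.044,0.0055],
  [0,0,0],
], twist=[1.2,0,0,0,0,0,0,0], claw=[1,1,1,1,1,1,1,1])

```text
time_s: 3.9
tcp_pos: [0.5257, -0.2926, 0.181]
ee_rot: [[0.016, 0.312, -0.95], [0.002, -0.95, -0.312], [-1.0, 0.003, -0.016]]
wrist_force: [-1.8, 0.3, -1.0]
gripper_width: 1.0
```

```bash
python3 - <<'E'
from fit import *
s=r.sense(); print(np.round(s['tcp_pos'],4),np.round(s['ee_rot'],3).tolist(),np.round(s['joints'],1))
d=cap('wrist'); p=(.59873,-.26035,.32428)
overlay(d,[(sil(d,FING,T(*p)),(0,0,255))],'w1.png',(0,420,0,560),1.4)
E
```

```text
[ 0.5257 -0.2926  0.181 ] [[0.016, 0.312, -0.95], [0.002, -0.95, -0.312], [-1.0, 0.003, -0.016]] [-13.9  21.9  -8.   -0.4 -59.2 122.2]
```

View pics/w1.png

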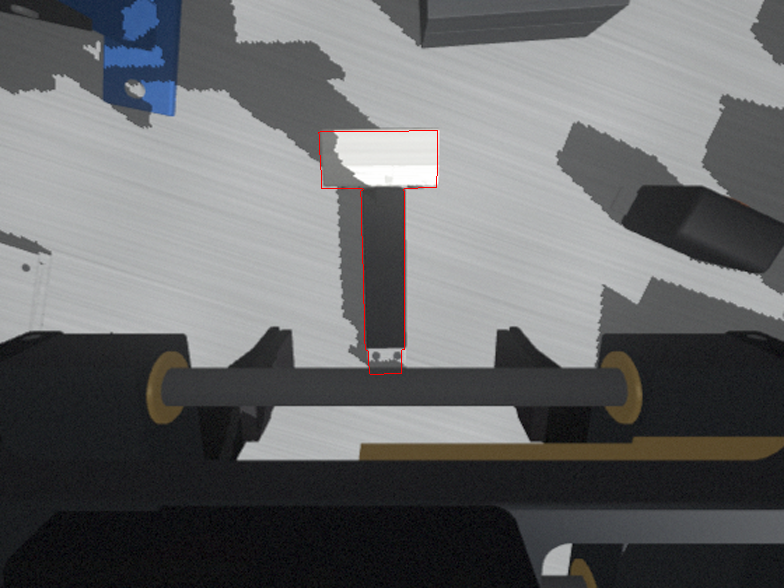

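>>> apply_moves([
  [0,-0.007,-0.005],
  [0.02,0,0],
  [0.025,0,0],
  [0.025,0,0],
  [0.025,0,0],
  [0.02,0,0],
  [0,0,0],
], twist=[-0.3,0,0,0,0,0,0], claw=[1,1,1,1,1,1,1])

```text
time_s: 4.65
tcp_pos: [0.5385, -0.2734, 0.0763]
ee_rot: [[0.038, 0.332, -0.943], [-0.003, -0.943, -0.332], [-0.999, 0.016, -0.034]]
wrist_force: [-0.4, -0.6, 0.3]
gripper_width: 0.998
```

>>> apply_moves([
  [0,0,0],
  [0,0,0],
  [0,0,0],
  [0,0,0],
], twist=[0,0,0,0], claw=[1,1,1,1])

```text
time_s: 5.05
tcp_pos: [0.5424, -0.2711, 0.0829]
ee_rot: [[0.048, 0.337, -0.94], [-0.006, -0.941, -0.338], [-0.999, 0.022, -0.043]]
wrist_force: [-0.5, 0.6, -0.3]
gripper_width: 1.0
```

```bash
python3 - <<'E'
from h import *
for i in range(3):
    s=r.sense(); print(np.round(s['tcp_pos'],4),np.round(s['ee_rot'],4).tolist(),np.round(s['joints'],2)); 
    if i<2: cap('wrist')
E
```

```text
[ 0.5424 -0.2711  0.0829] [[0.0478, 0.337, -0.9403], [-0.0062, -0.9412, -0.3377], [-0.9988, 0.022, -0.0429]] [-11.37  27.56 -15.09  -0.27 -44.59 121.29]
[ 0.5425 -0.2712  0.083 ] [[0.0481, 0.3369, -0.9403], [-0.0064, -0.9413, -0.3376], [-0.9988, 0.0222, -0.0432]] [-11.38  27.56 -15.08  -0.27 -44.58 121.29]
[ 0.5422 -0.2713  0.0826] [[0.0474, 0.3367, -0.9404], [-0.0062, -0.9414, -0.3373], [-0.9989, 0.0218, -0.0426]] [-11.39  27.59 -15.1   -0.27 -44.58 121.29]
```

>>> apply_moves([
  [0,0,0],
  [0,0,0],
  [0,0,0],
  [0,0,0],
], twist=[0,0,0,0], claw=[1,1,1,1])

```text
time_s: 5.55
tcp_pos: [0.542, -0.2718, 0.0829]
ee_rot: [[0.048, 0.336, -0.941], [-0.006, -0.942, -0.336], [-0.999, 0.022, -0.043]]
wrist_force: [0.4, -0.0, -0.4]
gripper_width: 1.001
```

>>> apply_moves([
  [-0.03,0,0],
  [-0.03,0,0],
  [-0.03,0,0],
  [0,0,0],
  [0,0,0],
  [0,0,0],
], twist=[0,0,0,0,0,0], claw=[1,1,1,1,1,1])

```text
time_s: 6.15
tcp_pos: [0.5364, -0.2713, 0.1736]
ee_rot: [[0.043, 0.335, -0.941], [-0.005, -0.942, -0.335], [-0.999, 0.019, -0.039]]
wrist_force: [-0.8, 0.5, 0.3]
gripper_width: 0.997
```

>>> apply_moves([
  [-0.045,0,0],
  [-0.045,0,0],
  [0,0,0],
  [0,0,0],
  [0.015,0,0],
  [0.015,0,0],
  [0.015,0,0],
  [0.015,0,0],
  [0.015,0,0],
  [0.015,0,0],
  [0,0,0],
  [0,0,0],
], twist=[0,0,0,0,0,0,0,0,0,0,0,0], claw=[1,1,1,1,1,1,1,1,1,1,1,1])

```text
time_s: 7.35
tcp_pos: [0.527, -0.2686, 0.1531]
ee_rot: [[0.008, 0.333, -0.943], [0.005, -0.943, -0.333], [-1.0, -0.002, -0.01]]
wrist_force: [-0.6, 0.5, 1.0]
gripper_width: 1.005
```

>>> apply_moves([
  [0,0.008,0.001],
  [0,0.007,0.0006],
  [0,0,0],
  [0.012,0,0],
  [0.012,0,0],
  [0.012,0,0],
  [0.012,0,0],
  [0.012,0,0],
  [0.012,0,0],
  [0.006,0,0],
  [0,0,0],
  [0,0,0],
], twist=[0.5,0.4,0,0,0,0,0,0,0,0,0,0], claw=[1,1,1,1,1,1,1,1,1,1,1,1])

```text
time_s: 8.55
tcp_pos: [0.5315, -0.2844, 0.0681]
ee_rot: [[0.008, 0.317, -0.948], [0.005, -0.948, -0.317], [-1.0, -0.002, -0.009]]
wrist_force: [-1.0, -0.3, 0.1]
gripper_width: 1.002
```

>>> apply_moves([
  [0.011,-0.001,0],
  [0.011,0,0],
  [0.011,0,0],
  [0.009,0,0],
  [0.004,0,0],
  [0,0,0],
  [0,0,0],
], twist=[0,0,0,0,0,0,0], claw=[1,1,1,1,1,1,1])

```text
time_s: 9.25
tcp_pos: [0.5322, -0.2833, 0.0186]
ee_rot: [[0.009, 0.317, -0.948], [0.004, -0.948, -0.317], [-1.0, -0.001, -0.01]]
wrist_force: [-0.2, -0.8, -0.0]
gripper_width: 0.999
```

```bash
python3 - <<'E'
from fit import *
d=cap('wrist','w2.png'); d=cap('side'); p=(.59873,-.26035,.32428)
overlay(d,[(sil(d,FING,T(*p)),(0,0,255))],'s2.png',(220,420,260,530),2.8)
print(r.sense()['tcp_pos'])
E
```

```text
[ 0.53238519 -0.28336394  0.01898295]
```

View pics/s2.png

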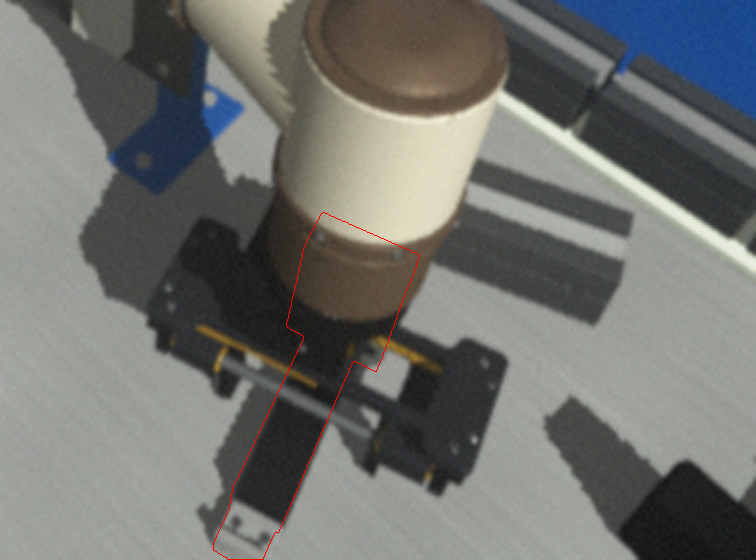

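View pics/w2.png

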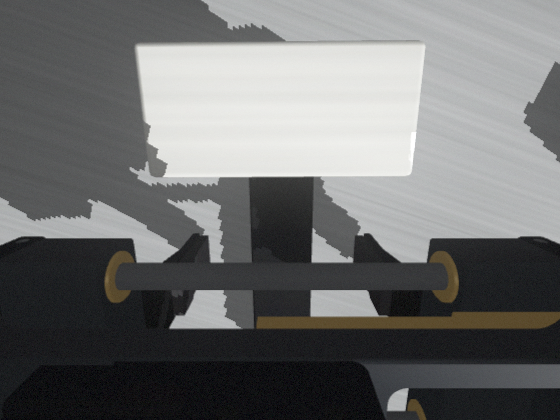

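>>> apply_moves([
  [0,0,0],
  [0,0,0],
  [0,0,0],
  [0,0,0],
  [0,0,0],
  [0,0,0],
  [0,0,0],
], twist=[0,0,0,0,0,0,0], claw=[0.2,0.2,0.2,0.2,0.2,0.2,0.2])

```text
time_s: 10.05
tcp_pos: [0.5333, -0.2836, 0.0207]
ee_rot: [[0.013, 0.318, -0.948], [0.003, -0.948, -0.318], [-1.0, 0.001, -0.014]]
wrist_force: [0.2, 0.1, 0.2]
gripper_width: 0.447
```

>>> apply_moves([
  [0,0,0],
  [0,0,0],
  [0,0,0],
  [0,0,0],
], twist=[0,0,0,0], claw=[0,0,0,0])

```text
time_s: 10.45
tcp_pos: [0.5332, -0.2835, 0.0207]
ee_rot: [[0.013, 0.318, -0.948], [0.003, -0.948, -0.318], [-1.0, 0.001, -0.013]]
wrist_force: [-0.1, -0.2, 0.3]
gripper_width: 0.367
```

>>> apply_moves([
  [-0.01,0,0],
  [-0.015,0,0],
  [-0.015,0,0],
  [-0.015,0,0],
  [-0.015,0,0],
  [-0.015,0,0],
  [-0.015,0,0],
  [-0.015,0,0],
  [-0.008,0,0],
  [0,0,0],
  [0,0,0],
], twist=[0,0,0,0,0,0,0,0,0,0,0], claw=[0,0,0,0,0,0,0,0,0,0,0])

```text
time_s: 11.55
tcp_pos: [0.5168, -0.2782, 0.1339]
ee_rot: [[-0.026, 0.308, -0.951], [0.023, -0.951, -0.309], [-0.999, -0.029, 0.018]]
wrist_force: [-0.1, -0.1, -6.9]
gripper_width: 0.365
```

```bash
python3 - <<'E'
from fit import *
d=cap('wrist','w3.png'); d=cap('side','s3.png'); 
E
```

```text
(no output)
```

View pics/w3.png

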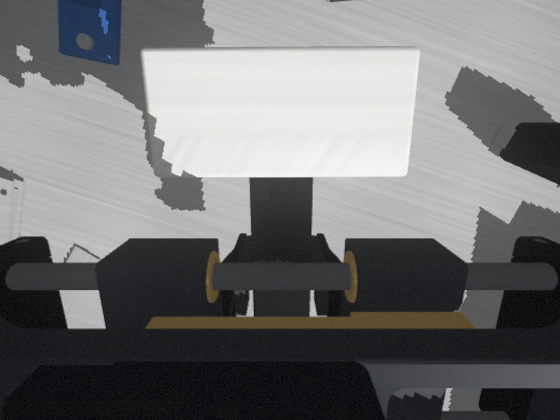

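View pics/s3.png

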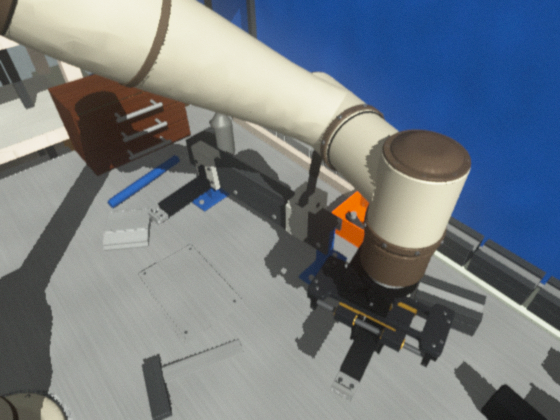

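>>> apply_moves([
  [0,-0.01,0.004],
  [0,-0.02,0.006],
  [0,-0.025,0.006],
  [0,-0.025,0.004],
  [0,-0.025,0.0],
  [0,-0.025,-0.0],
  [0,-0.025,0],
  [0,-0.015,0],
  [0,-0.008,0],
  [0,0,0],
], twist=[0,1,2,2,2,2,2,0,0,0], claw=[0,0,0,0,0,0,0,0,0,0])

```text
time_s: 12.65
tcp_pos: [0.4475, -0.1023, 0.1345]
ee_rot: [[-0.039, 0.11, -0.993], [0.026, -0.993, -0.111], [-0.999, -0.03, 0.036]]
wrist_force: [-0.7, 0.1, -7.6]
gripper_width: 0.368
```

>>> apply_moves([
  [0,-0.012,-0.002],
  [0,-0.022,-0.004],
  [0,-0.024,-0.005],
  [0,-0.024,-0.005],
  [0,-0.024,-0.005],
  [0,-0.024,-0.005],
  [0,-0.024,-0.005],
  [0,-0.018,-0.003],
  [0,-0.012,-0.002],
  [0,-0.006,-0.002],
  [0,0,0],
  [0,0,0],
], twist=[-0.7,0,0,0,0,0,0,0,0,0,0,0], claw=[0,0,0,0,0,0,0,0,0,0,0,0])

```text
time_s: 13.85
tcp_pos: [0.4638, 0.0962, 0.1377]
ee_rot: [[-0.04, 0.116, -0.992], [0.025, -0.993, -0.117], [-0.999, -0.029, 0.037]]
wrist_force: [0.7, 0.2, -7.4]
gripper_width: 0.36
```

```bash
cat > now.py <<'E'
from fr import *
def toolT(s,gx=.0695):
    # finger pose from tool: finger x = -tool z, y=-tool y, z=-tool x
    Rt=np.array(s['ee_rot']); R=np.stack([-Rt[:,2],-Rt[:,1],-Rt[:,0]],1)
    # grip: finger point (-gx,0,.0207) at tcp (tool was ~vertical then)
    o=np.array(s['tcp_pos'])+R@np.array([gx,0,-.0207]); return R,o
def report(gx=.0695):
    s=r.sense(); p=np.load('rail.npy'); Rr,t=T(p[0],p[1],p[2]); R,o=toolT(s,gx)
    for n,v in (('orig',[0,0,0]),('seat',[.003,0,.086]),('tongue',[.015,0,.071])):
        print(n,np.round(Rr.T@(o+R@np.array(v)-t),4))
    print('t',s['time_s'],'tcp rail',np.round(Rr.T@(np.array(s['tcp_pos'])-t),4),'R_rel',np.round(Rr.T@R,3).tolist(),'F',np.round(Rr.T@np.array(s['wrist_force']),1))
    return s
E
python3 - <<'E'
from now import *
s=report(); R,o=toolT(s)
p=np.load('rail.npy'); t=T(p[0],p[1],p[2])
for n,c,k in (('side',(120,420,140,400),2.2),('top',(130,290,100,320),3.2),('wrist',(0,420,0,560),1.4)):
    d=cap(n); overlay(d,[(sil(d,FING,(R,o)),(0,0,255)),(sil(d,RAIL,t),(0,255,0))],n+'4.png',c,k)
E
```

```text
orig [-0.0601  0.0028  0.1145]
seat [-0.054   0.0003  0.2003]
tongue [-0.0425  0.0006  0.1849]
t 13.85 tcp rail [-0.1288  0.0026  0.1377] R_rel [[0.999, 0.006, 0.037], [-0.005, 1.0, -0.03], [-0.037, 0.029, 0.999]] F [ 0.7  0.1 -7.4]
```

View pics/side4.png

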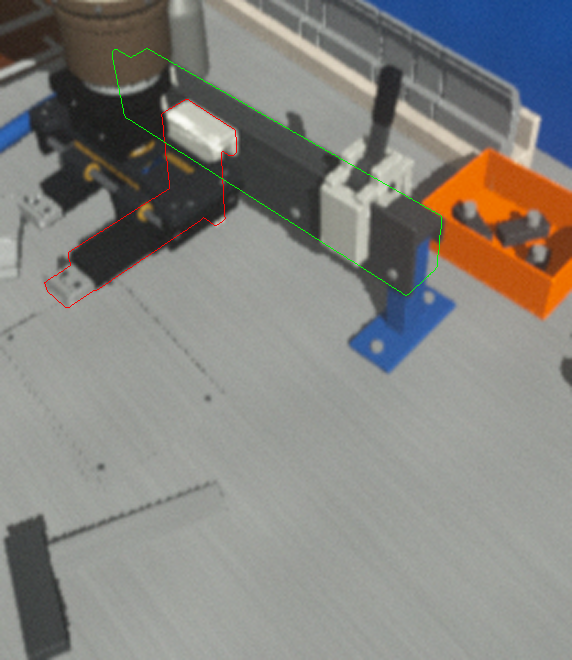

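View pics/top4.png

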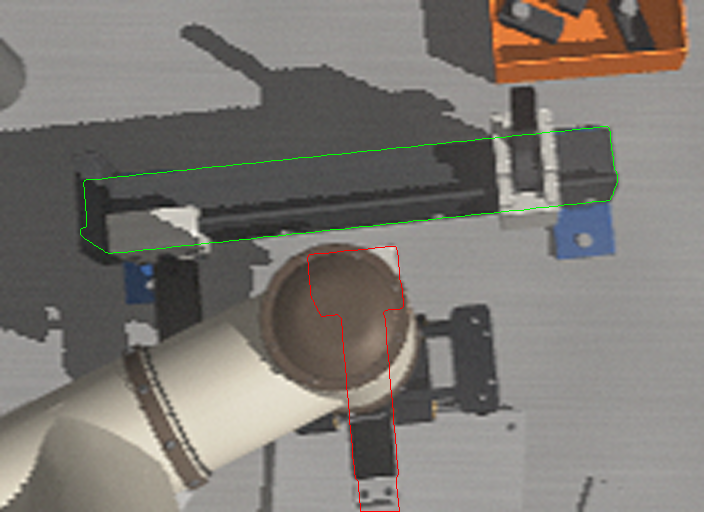

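View pics/wrist4.png

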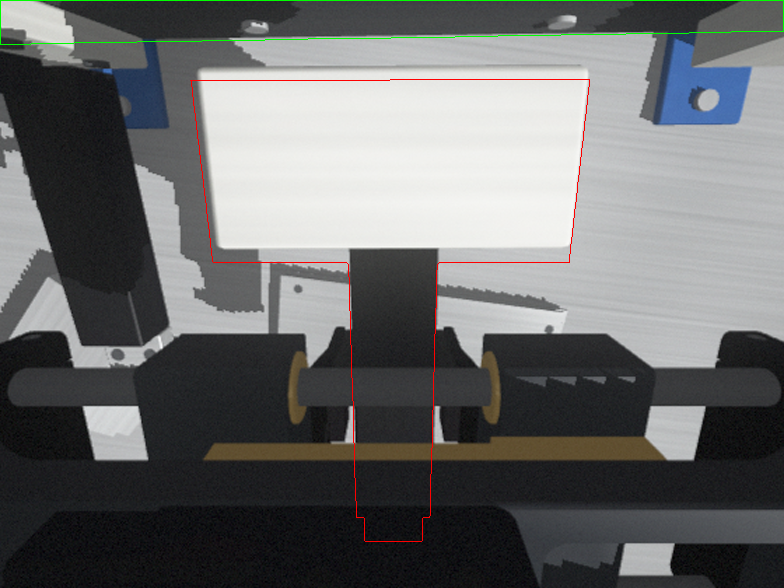

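```bash
cat >> now.py <<'E'
def toolTp(s,q):
    # q: gx,gz,pitch(extra, + = top leans to rail),lat
    Rt=np.array(s['ee_rot']); R0=np.stack([-Rt[:,2],-Rt[:,1],-Rt[:,0]],1)
    c,sn=np.cos(q[2]),np.sin(q[2]); R=R0@np.array([[c,0,sn],[0,1,0],[-sn,0,c]])
    return R,np.array(s['tcp_pos'])-R@np.array([-q[0],q[3],q[1]])
E
python3 - <<'E'
from now import *
s=r.sense(); d=cap('wrist'); L=imaging.regions_of('finger',d); print([(round(l['p'],2),np.round(l['centre']),l['mask'].sum()) for l in L])
m=L[0]['mask']*1.
top=[FING[2],FING[3]]
W=np.zeros((420,560)); W[:170]=1
def c(q): return -iou(sil(d,FING,toolTp(s,q))*W,m*W)+ ((q[1]-.0207)/.02)**2*.05
p0=np.array([.0695,.0207,.03,0]); g=minimize(c,p0,method='Nelder-Mead',options=dict(initial_simplex=np.vstack([p0]+[p0+e for e in np.diag([.004,.004,.03,.002])]),xatol=1e-4,fatol=1e-5,maxiter=300))
print(g.x,g.fun); np.save('grip.npy',g.x)
overlay(d,[(sil(d,FING,toolTp(s,g.x)),(0,0,255)),(m,(0,255,0))],'wf.png',(0,250,80,480),2)
p=np.load('rail.npy'); Rr,t=T(p[0],p[1],p[2]); R,o=toolTp(s,g.x)
for n,v in (('orig',[0,0,0]),('seat',[.003,0,.086]),('tongue',[.015,0,.071])): print(n,np.round(Rr.T@(o+R@np.array(v)-t),4))
print(np.round(Rr.T@R,3))
E
```

```text
[(0.61, array([277., 123.]), np.int64(41308))]
[0.06983511 0.02038518 0.02801651 0.00016751] -0.9948801426002524
orig [-0.0604  0.0024  0.113 ]
seat [-5.190e-02 -1.000e-04  1.986e-01]
tongue [-0.0409  0.0002  0.1829]
[[ 0.998  0.007  0.064]
 [-0.005  1.    -0.03 ]
 [-0.064  0.029  0.997]]
```

View pics/wf.png

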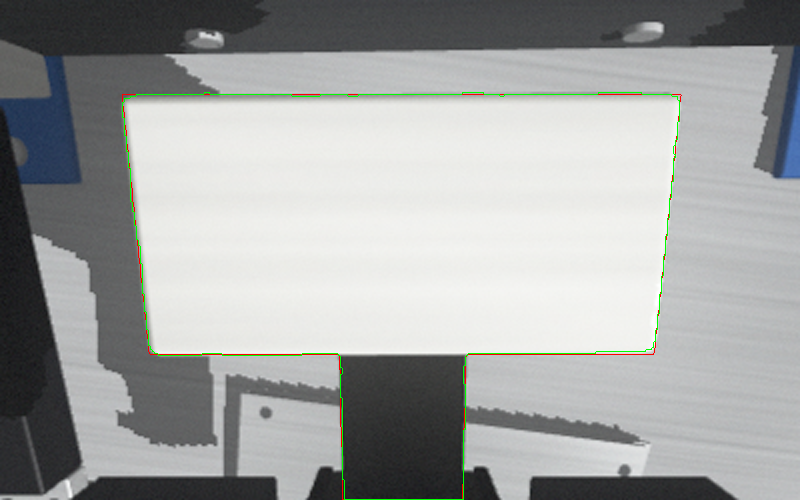

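>>> apply_moves([
  [0.025,0,0],
  [0.025,0,0],
  [0.025,0,0],
  [0,0,0],
  [0,0,0],
  [0,0,0],
], twist=[0,0,0,0,0,0], claw=[0,0,0,0,0,0])

```text
time_s: 14.7
tcp_pos: [0.4647, 0.0975, 0.0645]
ee_rot: [[-0.031, 0.115, -0.993], [0.027, -0.993, -0.116], [-0.999, -0.031, 0.028]]
wrist_force: [-0.6, 0.7, -7.7]
gripper_width: 0.363
```

>>> apply_moves([
  [-0.008,0,0],
  [-0.008,0,0],
  [-0.008,0,0],
  [-0.008,0,0],
  [-0.008,0,0],
  [-0.008,0,0],
  [-0.008,0,0],
  [-0.008,0,0],
  [-0.008,0,0],
  [-0.004,0,0],
  [0,0,0],
], twist=[0,0,0,0,0,0,0,0,0,0,0], claw=[0,0,0,0,0,0,0,0,0,0,0])

```text
time_s: 15.8
tcp_pos: [0.4689, 0.0959, 0.1523]
ee_rot: [[-0.022, 0.115, -0.993], [0.032, -0.993, -0.116], [-0.999, -0.035, 0.018]]
wrist_force: [0.3, 0.3, -7.3]
gripper_width: 0.365
```

>>> apply_moves([
  [0,0,-0.008],
  [0,0,-0.01],
  [0,0,-0.01],
  [0,0,-0.01],
  [0,0,-0.006],
  [0,0,0],
  [0,0,0],
], twist=[0,0,0,0,0,0,0], claw=[0,0,0,0,0,0,0])

```text
time_s: 16.5
tcp_pos: [0.5167, 0.1013, 0.1486]
ee_rot: [[-0.026, 0.115, -0.993], [0.03, -0.993, -0.115], [-0.999, -0.033, 0.023]]
wrist_force: [0.5, 0.6, -7.4]
gripper_width: 0.367
```

```bash
cat >> now.py <<'E'
def rep(f=None,crop=(0,300,60,500),k=1.8):
    s=r.sense(); q=np.load('grip.npy'); p=np.load('rail.npy'); Rr,t=T(p[0],p[1],p[2]); R,o=toolTp(s,q)
    for n,v in (('orig',[0,0,0]),('slotfront',[0,0,.086]),('seat',[.003,0,.086]),('tongue',[.015,0,.071])): print(n,np.round(Rr.T@(o+R@np.array(v)-t),4))
    Q=Rr.T@R; print('t',s['time_s'],'lean',Q[0,2].round(3),'roll',Q[1,2].round(3),'yaw',Q[1,0].round(3),'F',np.round(Rr.T@np.array(s['wrist_force']),1))
    Rt=np.array(s['ee_rot']); print('rail axes in tool: x',np.round(Rt.T@Rr[:,0],3),'y',np.round(Rt.T@Rr[:,1],3),'z',np.round(Rt.T@Rr[:,2],3))
    if f:
        d=cap('wrist'); overlay(d,[(sil(d,FING,(R,o)),(0,0,255)),(sil(d,[box(0,6,-200,200,150,170)],(Rr,t)),(0,255,0))],f,crop,k)
    return s
E
python3 -c "
from now import *
rep('w5.png')
p=np.load('rail.npy'); t=T(*p[:3]); d=cap('side'); overlay(d,[(sil(d,FING,toolTp(r.sense(),np.load('grip.npy'))),(0,0,255))],'s5.png',(120,320,120,360),3)"
```

```text
orig [-0.007   0.0011  0.1247]
slotfront [-0.0027 -0.0017  0.2106]
seat [ 0.0003 -0.0018  0.2104]
tongue [ 0.0116 -0.0013  0.1948]
t 16.5 lean 0.05 roll -0.034 yaw -0.006 F [ 0.5  0.5 -7.4]
rail axes in tool: x [-0.022 -0.008 -1.   ] y [ 0.033 -0.999  0.007] z [-0.999 -0.033  0.023]
```

View pics/w5.png

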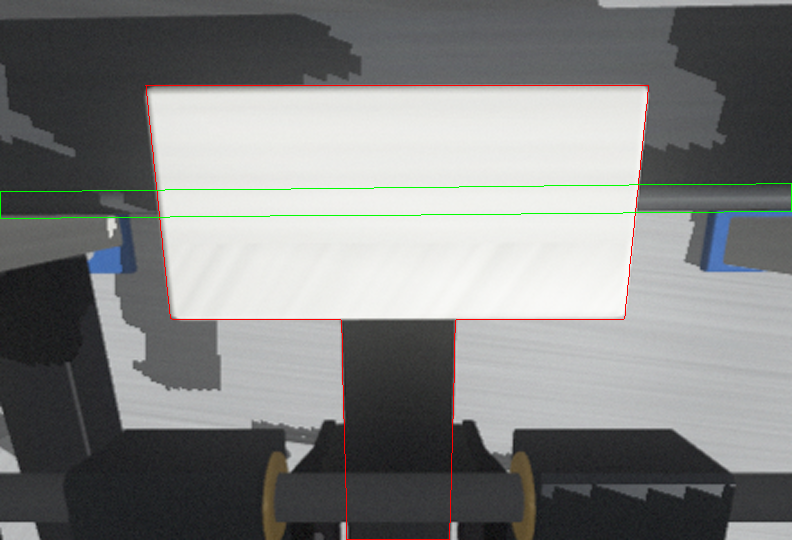

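View pics/s5.png

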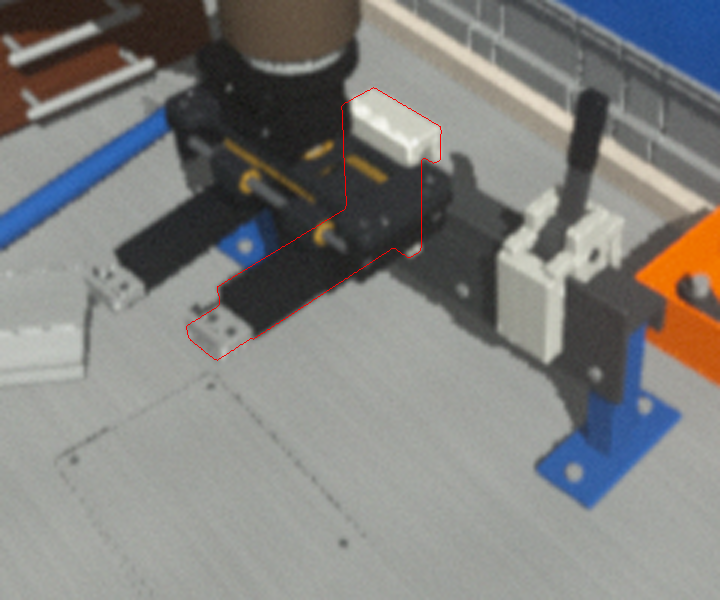

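>>> apply_moves([
  [0.004,0,-0.0008],
  [0.005,0,0],
  [0.005,0,0],
  [0.003,0,0],
  [0,0,0],
  [0,0,0],
], twist=[0,0,0,0,0,0], claw=[0,0,0,0,0,0])

```text
time_s: 17.2
tcp_pos: [0.5155, 0.1017, 0.1303]
ee_rot: [[-0.027, 0.115, -0.993], [0.03, -0.993, -0.116], [-0.999, -0.033, 0.023]]
wrist_force: [0.1, 0.2, -6.2]
gripper_width: 0.367
```

```bash
python3 -c "
from now import *
rep('w6.png')"
```

```text
orig [-0.0082  0.0018  0.1063]
slotfront [-0.0038 -0.0011  0.1922]
seat [-0.0008 -0.0011  0.192 ]
tongue [ 0.0104 -0.0007  0.1764]
t 17.2 lean 0.051 roll -0.033 yaw -0.006 F [ 0.1  0.2 -6.2]
rail axes in tool: x [-0.023 -0.007 -1.   ] y [ 0.033 -0.999  0.007] z [-0.999 -0.033  0.023]
```

View pics/w6.png

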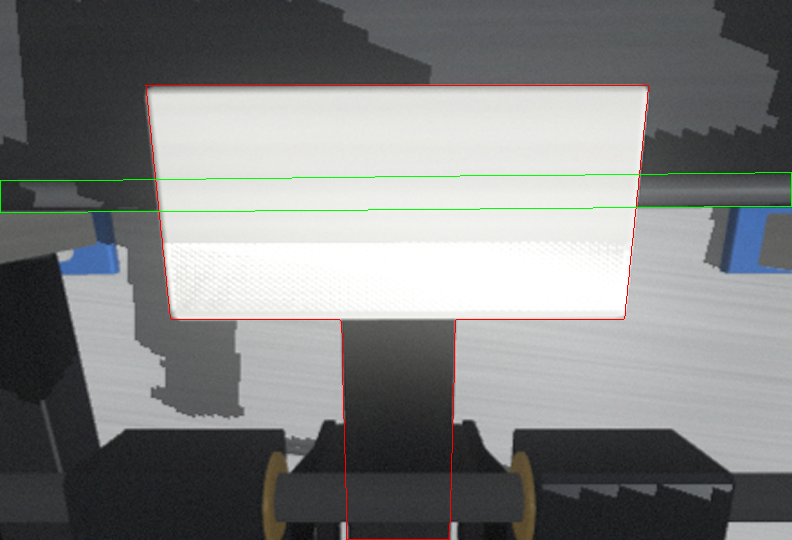

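>>> apply_moves([
  [0,0,-0.0015],
  [0,0,-0.001],
  [0.004,0,-0.0002],
  [0.005,0,-0.0003],
  [0.004,0,-0.0002],
  [0,0,0],
  [0,0,0],
], twist=[0,0,0,0,0,0,0], claw=[0,0,0,0,0,0,0])

```text
time_s: 17.95
tcp_pos: [0.5189, 0.1026, 0.1163]
ee_rot: [[-0.026, 0.115, -0.993], [0.031, -0.993, -0.116], [-0.999, -0.033, 0.022]]
wrist_force: [-0.4, 0.4, -6.4]
gripper_width: 0.362
```

```bash
python3 -c "
from now import *
rep()"
```

```text
orig [-0.0046  0.0023  0.0925]
slotfront [-0.0003 -0.0006  0.1783]
seat [ 0.0027 -0.0006  0.1782]
tongue [ 0.014  -0.0002  0.1626]
t 17.95 lean 0.05 roll -0.034 yaw -0.006 F [-0.4  0.4 -6.4]
rail axes in tool: x [-0.022 -0.007 -1.   ] y [ 0.033 -0.999  0.007] z [-0.999 -0.033  0.022]
```

>>> apply_moves([
  [0.003,0,0.0003],
  [0.003,0,0.0003],
  [0.002,0,0],
  [0,0,0],
  [0,0,0],
], twist=[0,0,0,0,0], claw=[0,0,0,0,0])

```text
time_s: 18.45
tcp_pos: [0.5186, 0.1029, 0.1083]
ee_rot: [[-0.025, 0.116, -0.993], [0.031, -0.993, -0.116], [-0.999, -0.033, 0.021]]
wrist_force: [-0.8, -0.4, -6.1]
gripper_width: 0.367
```

```bash
python3 -c "
from now import *
rep()"
```

```text
orig [-0.0049  0.0027  0.0845]
slotfront [-0.0007 -0.0002  0.1703]
seat [ 0.0023 -0.0002  0.1702]
tongue [0.0136 0.0002 0.1546]
t 18.45 lean 0.049 roll -0.034 yaw -0.005 F [-0.8 -0.3 -6.1]
rail axes in tool: x [-0.021 -0.007 -1.   ] y [ 0.034 -0.999  0.006] z [-0.999 -0.033  0.021]
```

>>> apply_moves([
  [0.002,0,0],
  [0.002,0,0],
  [0,0,0],
], twist=[0,0,0], claw=[0,0,0])

```text
time_s: 18.75
tcp_pos: [0.5204, 0.1034, 0.1062]
ee_rot: [[-0.02, 0.117, -0.993], [0.032, -0.993, -0.117], [-0.999, -0.034, 0.016]]
wrist_force: [-1.9, -0.3, -5.2]
gripper_width: 0.37
```

```bash
python3 -c "
from now import *
rep('w7.png')"
```

```text
orig [-0.0029  0.003   0.0827]
slotfront [0.0009 0.     0.1686]
seat [0.0039 0.     0.1685]
tongue [0.0152 0.0005 0.153 ]
t 18.75 lean 0.044 roll -0.034 yaw -0.005 F [-1.9 -0.1 -5.2]
rail axes in tool: x [-0.016 -0.006 -1.   ] y [ 0.034 -0.999  0.006] z [-0.999 -0.034  0.016]
```

View pics/w7.png

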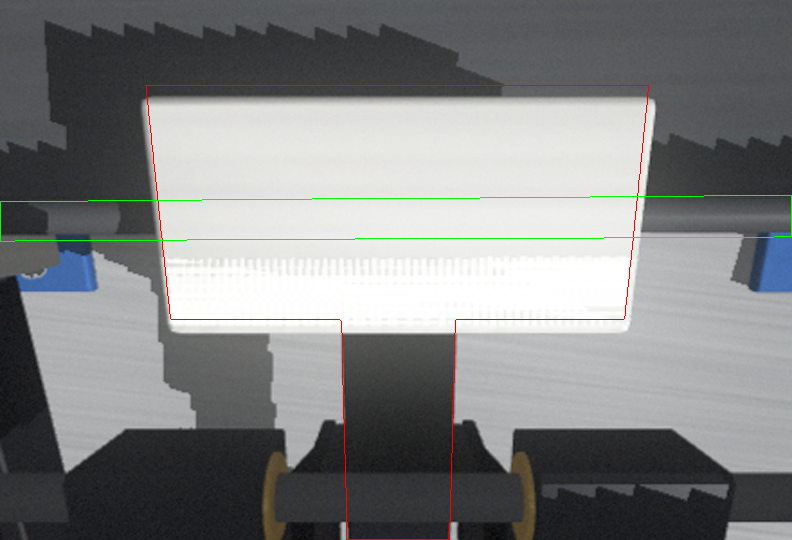

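>>> apply_moves([
  [0.002,0,0.0005],
  [0.002,0,0.0005],
  [0.001,0,0],
  [0,0,0],
], twist=[0,0,0,0], claw=[0,0,0,0])

```text
time_s: 19.2
tcp_pos: [0.5218, 0.1036, 0.1039]
ee_rot: [[-0.013, 0.119, -0.993], [0.032, -0.992, -0.119], [-0.999, -0.034, 0.009]]
wrist_force: [-0.6, -1.1, -1.2]
gripper_width: 0.366
```

```bash
python3 - <<'E'
from now import *
s=rep(); d=cap('wrist'); L=imaging.regions_of('finger',d); m=L[0]['mask']*1.; print(L[0]['p'])
W=np.zeros((420,560)); W[:170]=1
def c(q): return -iou(sil(d,FING,toolTp(s,q))*W,m*W)+ ((q[1]-.0204)/.02)**2*.05+((q[0]-.0698)/.02)**2*.05
p0=np.load('grip.npy'); p0[2]-=.03; g=minimize(c,p0,method='Nelder-Mead',options=dict(initial_simplex=np.vstack([p0]+[p0+e for e in np.diag([.004,.004,.03,.002])]),xatol=1e-4,fatol=1e-5,maxiter=300))
print(g.x,g.fun); np.save('grip.npy',g.x); rep('w8.png')
E
```

```text
orig [-0.0013  0.0031  0.0809]
slotfront [0.0019 0.0002 0.1668]
seat [0.0049 0.0002 0.1667]
tongue [0.0163 0.0007 0.1513]
t 19.2 lean 0.037 roll -0.034 yaw -0.002 F [-0.7 -1.  -1.2]
rail axes in tool: x [-0.009 -0.004 -1.   ] y [ 0.034 -0.999  0.003] z [-0.999 -0.034  0.009]Traceback (most recent call last):
  File "<stdin>", line 2, in <module>
IndexError: list index out of range
```

>>> apply_moves([
  [0.002,0,0.001],
  [0.001,0,0],
  [0,0,0],
], twist=[0,0,0], claw=[0,0,0])

```text
time_s: 19.6
tcp_pos: [0.5215, 0.1036, 0.1017]
ee_rot: [[-0.011, 0.12, -0.993], [0.032, -0.992, -0.12], [-0.999, -0.033, 0.007]]
wrist_force: [0.7, -1.8, 0.5]
gripper_width: 0.361
```

```bash
python3 - <<'E'
from now import *
s=rep('w8.png'); 
p=np.load('rail.npy'); Rr,t=T(*p[:3]); d=cap('side'); overlay(d,[(sil(d,FING,fpose(p[0],p[1],p[2],.002)),(0,0,255))],'s8.png',(120,320,120,360),3)
E
```

```text
orig [-0.0016  0.0032  0.0789]
slotfront [0.0014 0.0004 0.1648]
seat [0.0044 0.0004 0.1647]
tongue [0.0159 0.0009 0.1493]
t 19.6 lean 0.035 roll -0.033 yaw -0.001 F [ 0.5 -1.8  0.5]
rail axes in tool: x [-0.007 -0.003 -1.   ] y [ 0.033 -0.999  0.002] z [-0.999 -0.033  0.007]
```

View pics/w8.png

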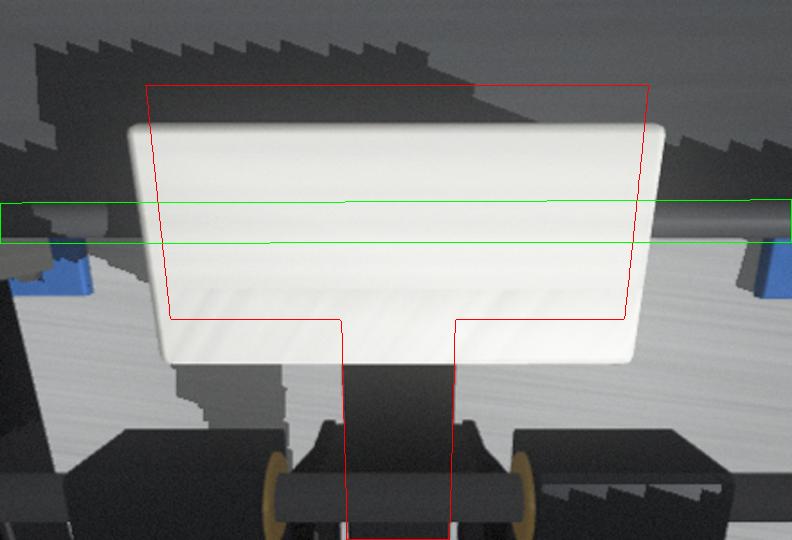

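View pics/s8.png

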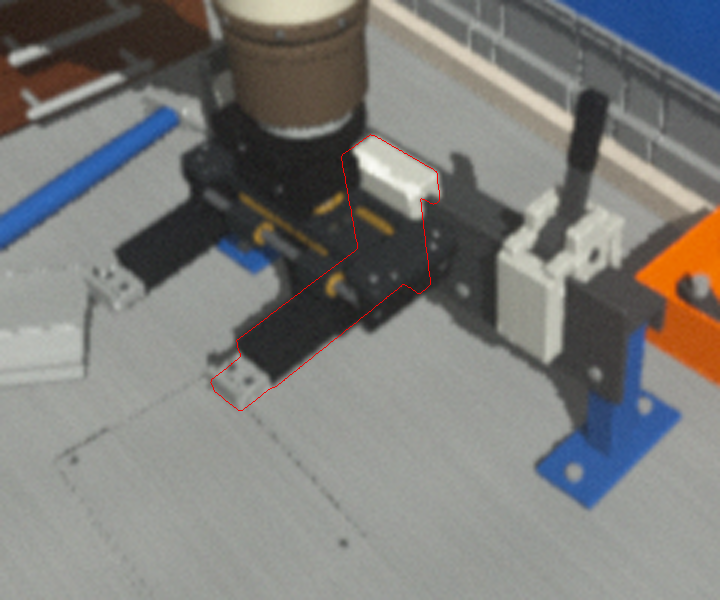

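>>> apply_moves([
  [0,0,0],
  [0,0,0],
  [0,0,0],
  [0,0,0],
  [0,0,0],
  [0,0,0],
], twist=[0,0,0,0,0,0], claw=[0.7,0.7,0.7,0.7,0.7,0.7])

```text
time_s: 20.3
tcp_pos: [0.5216, 0.1046, 0.1007]
ee_rot: [[-0.012, 0.119, -0.993], [0.033, -0.992, -0.12], [-0.999, -0.035, 0.008]]
wrist_force: [-0.6, -0.2, -1.1]
gripper_width: 0.693
```

```bash
python3 - <<'E'
from now import *
s=rep(); d=cap('wrist','w9.png'); d=cap('side')
p=np.load('rail.npy'); overlay(d,[(sil(d,FING,fpose(p[0],p[1],p[2],.002)),(0,0,255))],'s9.png',(120,320,120,360),3); print(s['gripper_width'])
E
```

```text
orig [-0.0013  0.0042  0.0778]
slotfront [0.0017 0.0012 0.1637]
seat [0.0047 0.0012 0.1636]
tongue [0.0162 0.0017 0.1482]
t 20.3 lean 0.036 roll -0.035 yaw -0.002 F [-0.6 -0.2 -1.1]
rail axes in tool: x [-0.008 -0.003 -1.   ] y [ 0.035 -0.999  0.003] z [-0.999 -0.035  0.008]
0.693195106639279
```

View pics/w9.png

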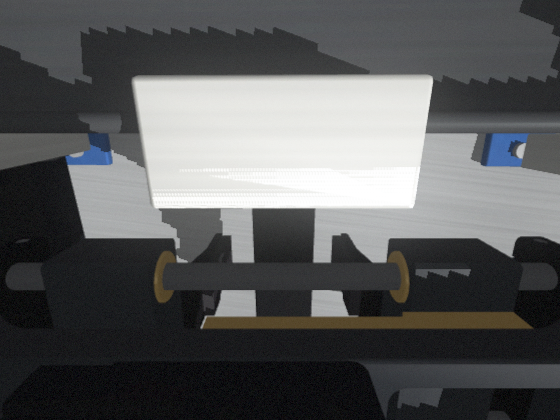

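View pics/s9.png

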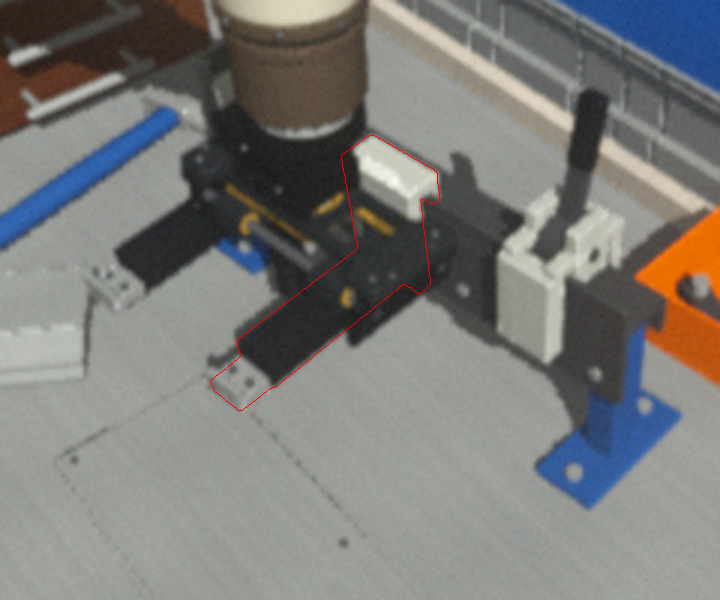

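>>> apply_moves([
  [-0.008,0,0],
  [-0.012,0,0],
  [-0.015,0,0.0],
  [-0.015,0,0.0],
  [-0.015,0,0.0],
  [-0.015,0,0.005],
  [-0.01,0,0.01],
  [0,0.008,0.01],
  [0,0.016,0],
  [0,0.022,0],
  [0,0.022,0],
  [0,0.022,0],
], twist=[0,0,0,0,0,0,0,0,0,0,0,0], claw=[0.7,0.7,0.7,0.7,0.7,0.3,0,0,0,0,0,0])

```text
time_s: 21.6
tcp_pos: [0.5044, 0.0064, 0.1978]
ee_rot: [[-0.007, 0.125, -0.992], [0.036, -0.992, -0.125], [-0.999, -0.037, 0.002]]
wrist_force: [-0.4, 0.4, 1.4]
gripper_width: 0.147
```

```bash
cat >> now.py <<'E'
def tr():
    s=r.sense(); p=np.load('rail.npy'); Rr,t=T(*p[:3]); Rt=np.array(s['ee_rot'])
    print('t',round(s['time_s'],2),'tcp rail',np.round(Rr.T@(np.array(s['tcp_pos'])-t),4),'F',np.round(Rr.T@np.array(s['wrist_force']),1),'w',round(s['gripper_width'],3))
    print('rail axes in tool: x',np.round(Rt.T@Rr[:,0],3),'y',np.round(Rt.T@Rr[:,1],3),'z',np.round(Rt.T@Rr[:,2],3))
    return s
E
python3 - <<'E'
from now import *
tr(); d=cap('side'); p=np.load('rail.npy'); overlay(d,[(sil(d,FING,fpose(p[0],p[1],p[2],.002)),(0,0,255))],'s10.png',(100,320,100,360),3)
E
```

```text
t 21.6 tcp rail [-0.0996 -0.0916  0.1978] F [-0.4  0.5  1.4] w 0.147
rail axes in tool: x [-0.003  0.002 -1.   ] y [ 0.037 -0.999 -0.002] z [-0.999 -0.037  0.002]
```

View pics/s10.png

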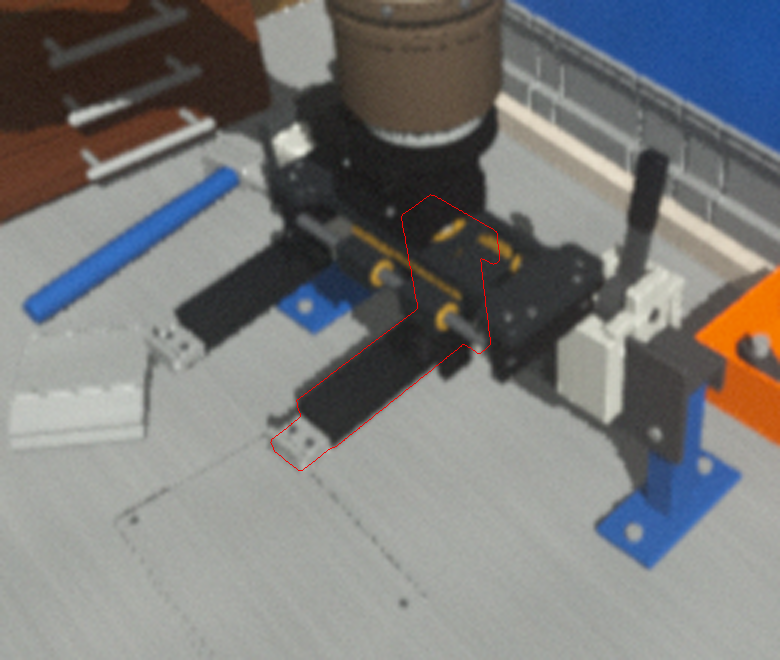

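>>> apply_moves([
  [0,0.02,0],
  [0,0.02,0],
  [0,0.02,0],
  [0,0.015,-0.004],
  [0,0.01,-0.01],
  [0,0.004,-0.014],
  [0,0,-0.016],
  [0,0,-0.014],
  [0,0,-0.012],
  [0,0,-0.006],
  [0,0,0],
  [0,0,0],
], twist=[0,0,0,0,0,0,0,0,0,0,0,0], claw=[0,0,0,0,0,0,0,0,0,0,0,0])

```text
time_s: 22.85
tcp_pos: [0.5862, -0.0805, 0.1893]
ee_rot: [[-0.019, 0.118, -0.993], [0.036, -0.992, -0.118], [-0.999, -0.038, 0.014]]
wrist_force: [-0.2, -0.1, -0.2]
gripper_width: 0.004
```

```bash
python3 -c "
from now import *
tr()
d=cap('wrist','w11.png'); d=cap('side','s11.png')"
```

```text
t 22.85 tcp rail [-0.029  -0.1879  0.1893] F [-0.3 -0.1 -0.2] w 0.004
rail axes in tool: x [-0.014 -0.005 -1.   ] y [ 0.038 -0.999  0.004] z [-0.999 -0.038  0.014]
```

View pics/w11.png

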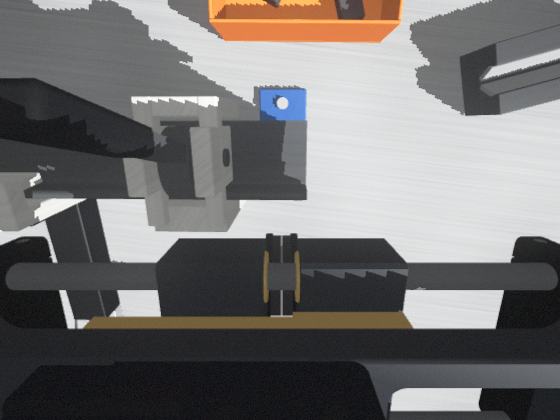

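View pics/s11.png

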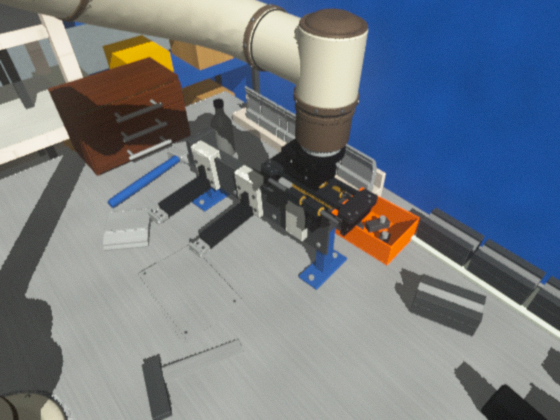

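>>> apply_moves([
  [0,0,-0.007],
  [0,0,-0.006],
  [0,0,0],
  [0.006,0,0],
  [0.01,0,0],
  [0.008,0,0],
  [0.004,0,0],
  [0,0,0],
  [0,0,0],
], twist=[0,0,0,0,0,0,0,0,0], claw=[0,0,0,0,0,0,0,0,0])

```text
time_s: 23.85
tcp_pos: [0.5979, -0.0779, 0.1584]
ee_rot: [[-0.02, 0.118, -0.993], [0.037, -0.992, -0.118], [-0.999, -0.039, 0.016]]
wrist_force: [-0.2, -0.0, 0.3]
gripper_width: 0.011
```

```bash
python3 -c "
from now import *
tr()"
```

```text
t 23.85 tcp rail [-0.0171 -0.1867  0.1584] F [-0.2 -0.   0.3] w 0.011
rail axes in tool: x [-0.016 -0.005 -1.   ] y [ 0.039 -0.999  0.004] z [-0.999 -0.039  0.016]
```

>>> apply_moves([
  [0,-0.008,0],
  [0.0004,-0.01,0],
  [0.0004,-0.01,0],
  [0.0004,-0.01,0],
  [0.0004,-0.01,0],
  [0.0004,-0.01,0],
], twist=[0,0,0,0,0,0], claw=[0,0,0,0,0,0])

```text
time_s: 24.45
tcp_pos: [0.5908, -0.0186, 0.1591]
ee_rot: [[-0.019, 0.116, -0.993], [0.033, -0.993, -0.116], [-0.999, -0.035, 0.015]]
wrist_force: [0.6, -4.6, -2.3]
gripper_width: 0.005
```

```bash
python3 -c "
from now import *
tr(); d=cap('wrist','w12.png')"
```

```text
t 24.45 tcp rail [-0.0168 -0.1269  0.1591] F [ 0.1 -4.6 -2.3] w 0.005
rail axes in tool: x [-0.015 -0.007 -1.   ] y [ 0.035 -0.999  0.006] z [-0.999 -0.035  0.015]
```

View pics/w12.png

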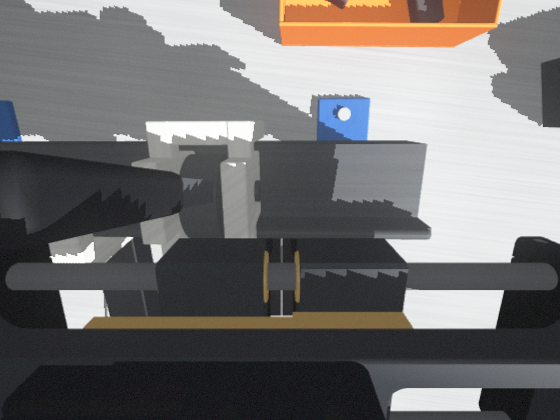

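>>> apply_moves([
  [0.0004,-0.01,0],
  [0.0004,-0.01,0],
  [0.0004,-0.01,0],
  [0.0004,-0.01,0],
  [0.0004,-0.01,0],
  [0.0004,-0.01,0],
  [0.0004,-0.01,0],
  [0.0004,-0.01,0],
], twist=[0,0,0,0,0,0,0,0], claw=[0,0,0,0,0,0,0,0])

```text
time_s: 25.3
tcp_pos: [0.5828, 0.0446, 0.1596]
ee_rot: [[-0.022, 0.113, -0.993], [-0.003, -0.994, -0.113], [-1.0, 0.001, 0.022]]
wrist_force: [8.1, -25.9, -2.5]
gripper_width: 0.008
```

```bash
python3 -c "
from now import *
tr(); d=cap('side','s13.png')"
```

```text
t 25.3 tcp rail [-0.017  -0.0632  0.1596] F [  4.9 -26.7  -2.5] w 0.008
rail axes in tool: x [-0.022 -0.01  -1.   ] y [-0.001 -1.     0.01 ] z [-1.     0.001  0.022]
```

View pics/s13.png

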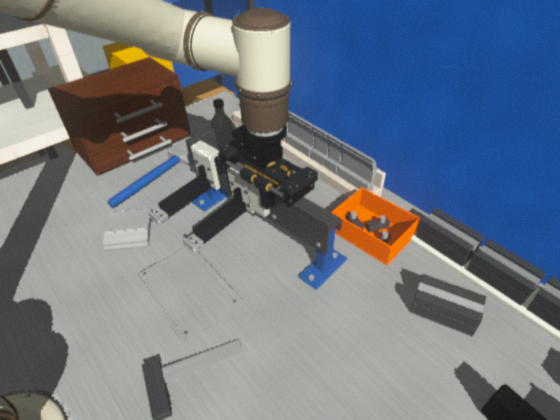

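```bash
python3 -c "
from now import *
d=cap('wrist','w13.png'); im=cv2.cvtColor(cap('side')['pixels'],cv2.COLOR_RGB2BGR)[110:270,130:350]; cv2.imwrite('pics/s13z.png',cv2.resize(im,None,fx=3.5,fy=3.5,interpolation=cv2.INTER_CUBIC)); tr()"
```

```text
t 25.45 tcp rail [-0.017  -0.0622  0.1596] F [  3.3 -20.1  -2.5] w 0.0
rail axes in tool: x [-0.021 -0.009 -1.   ] y [ 0.001 -1.     0.009] z [-1.    -0.001  0.021]
```

View pics/w13.png

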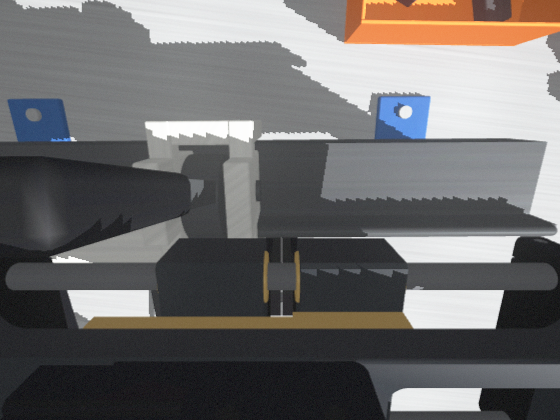

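View pics/s13z.png

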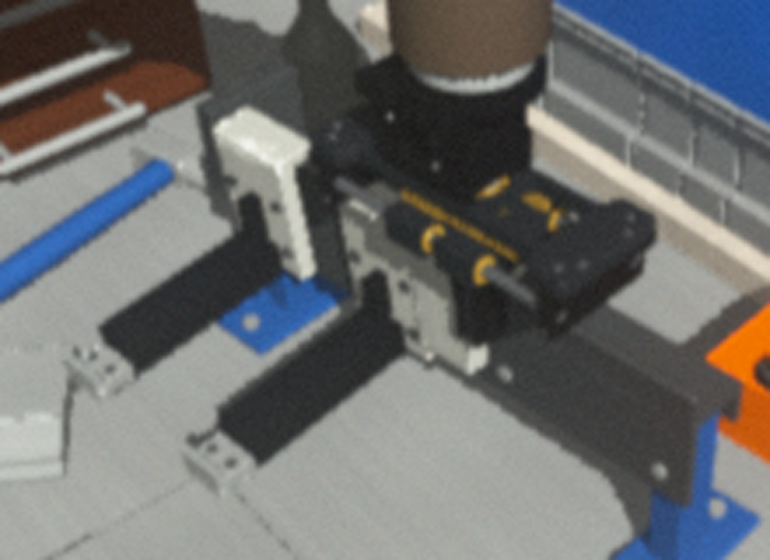

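>>> apply_moves([
  [0,-0.01,0],
  [0,-0.01,0],
  [0,-0.01,0],
  [0,-0.01,0],
], twist=[0,0,0,0], claw=[0,0,0,0])

```text
time_s: 25.85
tcp_pos: [0.5801, 0.0649, 0.16]
ee_rot: [[-0.025, 0.105, -0.994], [-0.034, -0.994, -0.104], [-0.999, 0.031, 0.029]]
wrist_force: [7.2, -23.3, -1.8]
gripper_width: 0.007
```

```bash
python3 -c "
from now import *
tr(); im=cv2.cvtColor(cap('side')['pixels'],cv2.COLOR_RGB2BGR)[110:270,130:350]; cv2.imwrite('pics/s14z.png',cv2.resize(im,None,fx=3.5,fy=3.5,interpolation=cv2.INTER_CUBIC)); tr()"
```

```text
t 25.85 tcp rail [-0.0173 -0.0428  0.16  ] F [  4.3 -24.   -1.8] w 0.007
rail axes in tool: x [-0.029 -0.018 -0.999] y [-0.031 -0.999  0.019] z [-0.999  0.031  0.029]
t 25.9 tcp rail [-0.0172 -0.0417  0.16  ] F [  3.  -19.3  -1.8] w 0.008
rail axes in tool: x [-0.029 -0.017 -0.999] y [-0.03  -0.999  0.018] z [-0.999  0.031  0.029]
```

View pics/s14z.png

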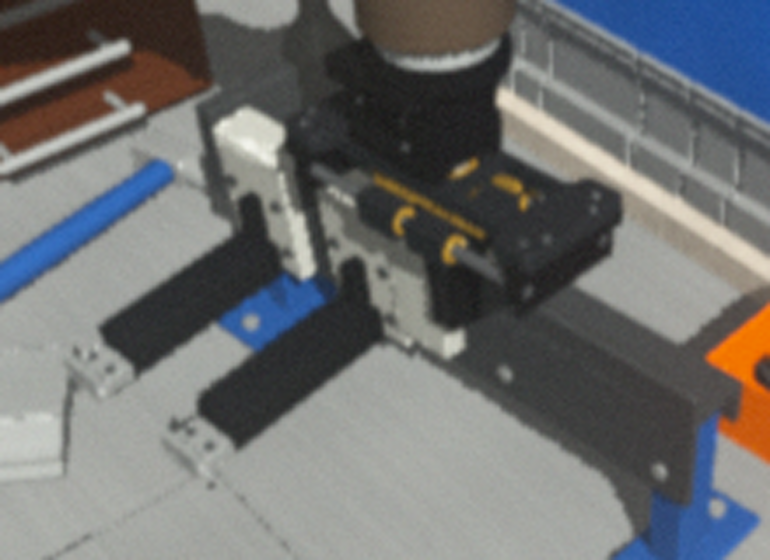

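>>> apply_moves([
  [0,-0.014,0],
  [0,-0.014,0],
  [0,-0.014,0],
], twist=[0,0,0], claw=[0,0,0])

```text
time_s: 26.2
tcp_pos: [0.5765, 0.0919, 0.1604]
ee_rot: [[-0.03, 0.098, -0.995], [-0.059, -0.994, -0.096], [-0.998, 0.056, 0.036]]
wrist_force: [7.9, -22.4, -0.4]
gripper_width: 0.002
```

```bash
python3 -c "
from now import *
tr(); im=cv2.cvtColor(cap('side')['pixels'],cv2.COLOR_RGB2BGR)[110:270,130:350]; cv2.imwrite('pics/s15z.png',cv2.resize(im,None,fx=3.5,fy=3.5,interpolation=cv2.INTER_CUBIC)); tr()"
```

```text
t 26.2 tcp rail [-0.0175 -0.0155  0.1604] F [  5.1 -23.2  -0.4] w 0.002
rail axes in tool: x [-0.037 -0.025 -0.999] y [-0.055 -0.998  0.027] z [-0.998  0.056  0.036]
t 26.25 tcp rail [-0.0174 -0.0138  0.1603] F [  3.2 -18.2   1.6] w 0.005
rail axes in tool: x [-0.037 -0.024 -0.999] y [-0.054 -0.998  0.025] z [-0.998  0.055  0.035]
```

View pics/s15z.png

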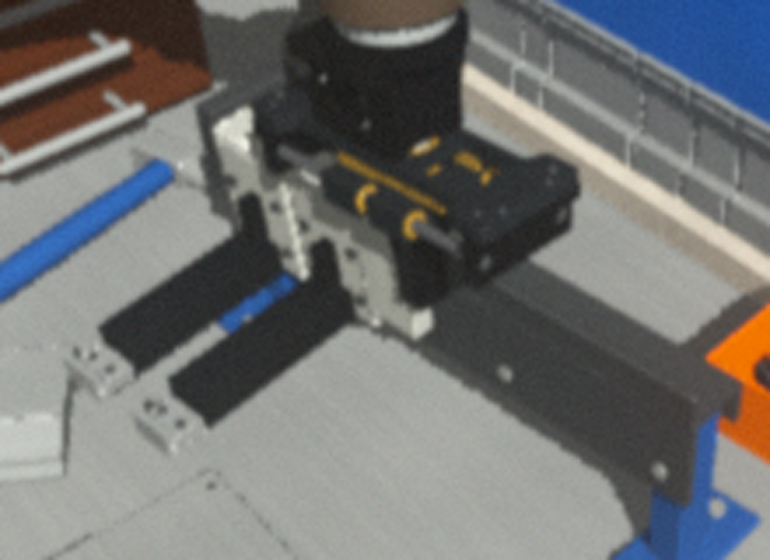

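>>> apply_moves([
  [0,-0.012,0],
  [0,-0.012,0],
], twist=[0,0], claw=[0,0])

```text
time_s: 26.45
tcp_pos: [0.5749, 0.1013, 0.1609]
ee_rot: [[-0.035, 0.095, -0.995], [-0.087, -0.992, -0.091], [-0.996, 0.084, 0.043]]
wrist_force: [22.7, -60.9, -5.8]
gripper_width: 0.004
```

```bash
python3 -c "
from now import *
tr(); im=cv2.cvtColor(cap('side')['pixels'],cv2.COLOR_RGB2BGR)[110:270,130:350]; cv2.imwrite('pics/s16z.png',cv2.resize(im,None,fx=3.5,fy=3.5,interpolation=cv2.INTER_CUBIC)); tr()"
```

```text
t 26.45 tcp rail [-0.0179 -0.006   0.1609] F [ 15.  -63.2  -5.8] w 0.004
rail axes in tool: x [-0.046 -0.028 -0.999] y [-0.082 -0.996  0.031] z [-0.996  0.084  0.043]
t 26.5 tcp rail [-0.0178 -0.0064  0.1609] F [ 11.6 -45.   -0.6] w 0.005
rail axes in tool: x [-0.046 -0.028 -0.999] y [-0.084 -0.996  0.031] z [-0.995  0.085  0.044]
```

View pics/s16z.png

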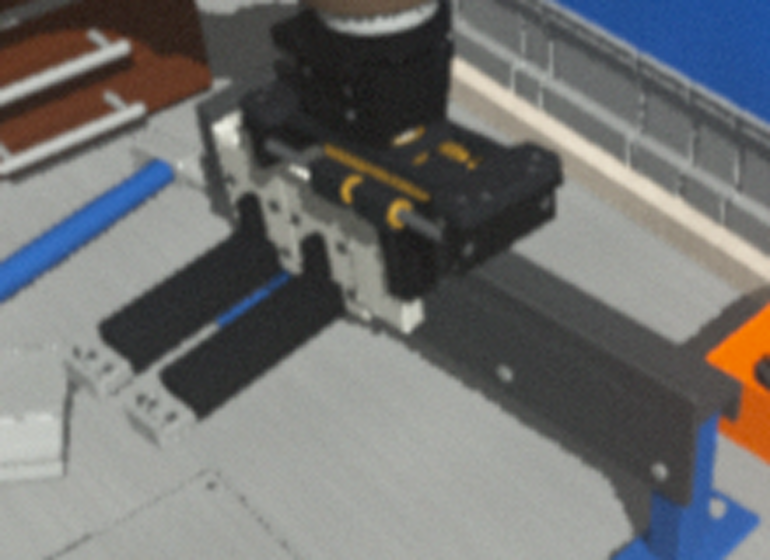

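>>> apply_moves([
  [0,0,0],
  [0,0.006,0],
  [0,0.01,0.002],
  [-0.004,0.01,0.002],
  [-0.012,0.006,0.002],
  [-0.015,0,0],
  [-0.015,0,0],
  [-0.015,0,0],
  [-0.015,0,0],
  [-0.008,0,0],
  [0,0,0],
], twist=[0,0,0,0,0,0,0,0,0,0,0], claw=[0,0,0,0,0,0,0,0,0,0,0])

```text
time_s: 27.6
tcp_pos: [0.5743, 0.0762, 0.2588]
ee_rot: [[-0.028, 0.096, -0.995], [-0.082, -0.992, -0.093], [-0.996, 0.079, 0.036]]
wrist_force: [0.0, 0.3, -0.6]
gripper_width: 0.009
```

```bash
python3 -c "
from now import *
tr(); im=cv2.cvtColor(cap('side')['pixels'],cv2.COLOR_RGB2BGR)[110:270,130:350]; cv2.imwrite('pics/s17z.png',cv2.resize(im,None,fx=3.5,fy=3.5,interpolation=cv2.INTER_CUBIC)); cap('wrist','w17.png')"
```

```text
t 27.6 tcp rail [-0.0217 -0.0309  0.2588] F [ 0.1  0.3 -0.6] w 0.009
rail axes in tool: x [-0.038 -0.027 -0.999] y [-0.078 -0.997  0.03 ] z [-0.996  0.079  0.036]
```

View pics/s17z.png

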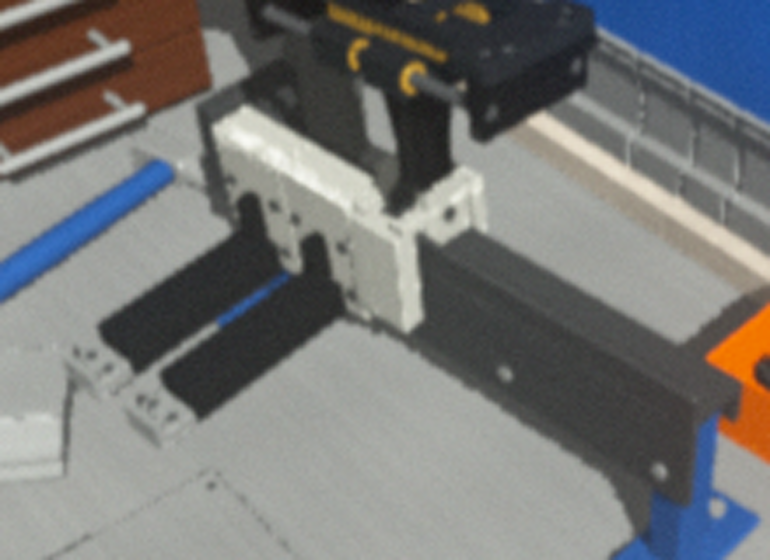

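View pics/w17.png

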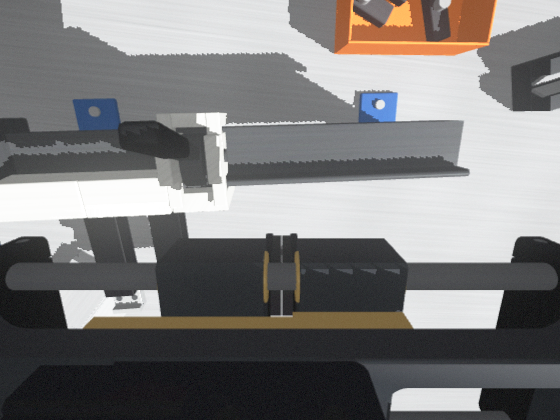

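>>> apply_moves([
  [0,0,-0.01],
  [-0.001,-0.0005,-0.018],
  [-0.001,-0.0005,-0.02],
  [-0.001,-0.0005,-0.02],
  [-0.001,-0.0005,-0.02],
  [-0.001,-0.0005,-0.02],
  [0,0,-0.014],
  [0,0,-0.008],
  [0,0,0],
  [0,0,0],
], twist=[0,0,0,0,0,0,0,0,0,0], claw=[0,0,0,0,0,0,0,0,0,0])

```text
time_s: 28.7
tcp_pos: [0.7084, 0.0902, 0.2433]
ee_rot: [[-0.049, 0.097, -0.994], [-0.089, -0.992, -0.092], [-0.995, 0.083, 0.057]]
wrist_force: [-0.2, 0.3, 0.3]
gripper_width: 0.006
```

```bash
python3 -c "
from now import *
tr(); cap('wrist','w18.png')"
```

```text
t 28.7 tcp rail [ 0.1132 -0.0335  0.2433] F [-0.2  0.3  0.3] w 0.006
rail axes in tool: x [-0.06  -0.026 -0.998] y [-0.082 -0.996  0.031] z [-0.995  0.083  0.057]
```

View pics/w18.png

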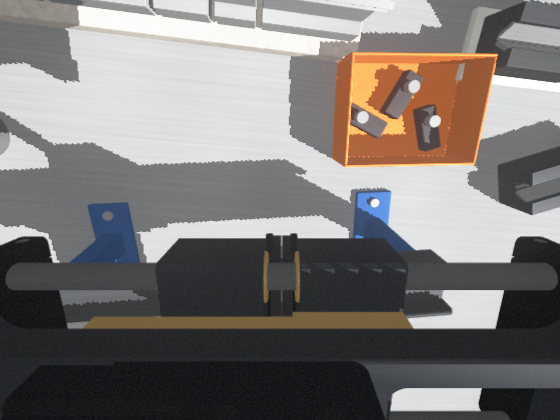

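>>> apply_moves([
  [-0.001,-0.01,0],
  [-0.001,-0.016,0.0005],
  [-0.001,-0.016,0.0005],
  [-0.001,-0.012,0.0005],
  [0,-0.007,0],
  [0,-0.002,0],
  [0,0,0],
  [0,0,0],
], twist=[0,0,0,0,0,0,0,0], claw=[0,0,0,0,0,0,0,0])

```text
time_s: 29.55
tcp_pos: [0.6982, 0.1608, 0.2445]
ee_rot: [[-0.047, 0.1, -0.994], [-0.087, -0.992, -0.096], [-0.995, 0.082, 0.055]]
wrist_force: [0.1, -0.1, -0.5]
gripper_width: 0.01
```

```bash
python3 -c "
from now import *
tr(); d=cap('side'); im=cv2.cvtColor(d['pixels'],cv2.COLOR_RGB2BGR)[60:260,160:380]; cv2.imwrite('pics/s19z.png',cv2.resize(im,None,fx=3,fy=3,interpolation=cv2.INTER_CUBIC))"
```

```text
t 29.55 tcp rail [0.1117 0.0379 0.2445] F [ 0.1 -0.1 -0.5] w 0.01
rail axes in tool: x [-0.057 -0.022 -0.998] y [-0.081 -0.996  0.027] z [-0.995  0.082  0.055]
```

View pics/s19z.png

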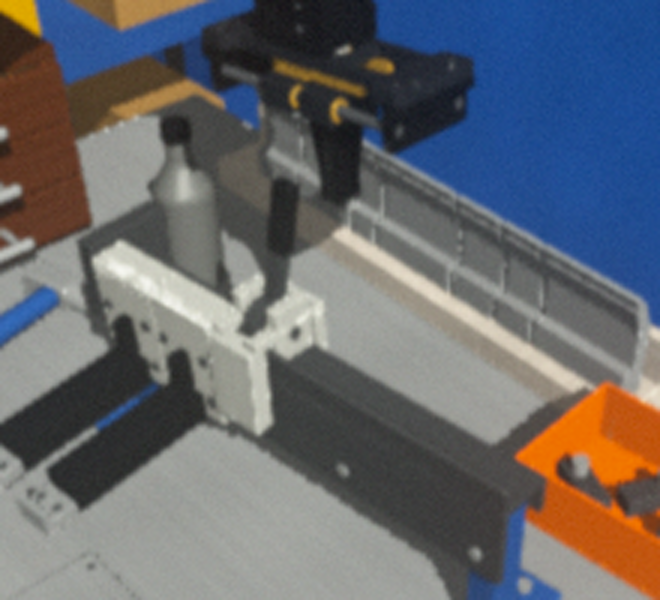

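>>> apply_moves([
  [0,0.004,0.006],
  [0.0005,0.003,0.01],
  [0.0005,0,0.01],
  [0.0006,0,0.012],
  [0.0006,0,0.012],
  [0.0006,0,0.012],
  [0.0006,0,0.012],
  [0,0,0],
], twist=[0,0,0,0,0,0,0,0], claw=[0,0,0,0,0,0,0,0])

```text
time_s: 30.4
tcp_pos: [0.6222, 0.1393, 0.2468]
ee_rot: [[-0.044, 0.092, -0.995], [-0.086, -0.992, -0.088], [-0.995, 0.082, 0.052]]
wrist_force: [-0.4, -0.5, -0.5]
gripper_width: 0.003
```

```bash
python3 -c "
from now import *
tr(); d=cap('side'); im=cv2.cvtColor(d['pixels'],cv2.COLOR_RGB2BGR)[60:260,160:380]; cv2.imwrite('pics/s20z.png',cv2.resize(im,None,fx=3,fy=3,interpolation=cv2.INTER_CUBIC))"
```

```text
t 30.4 tcp rail [0.0336 0.0259 0.2468] F [-0.4 -0.4 -0.5] w 0.003
rail axes in tool: x [-0.055 -0.03  -0.998] y [-0.08  -0.996  0.034] z [-0.995  0.082  0.052]
```

View pics/s20z.png

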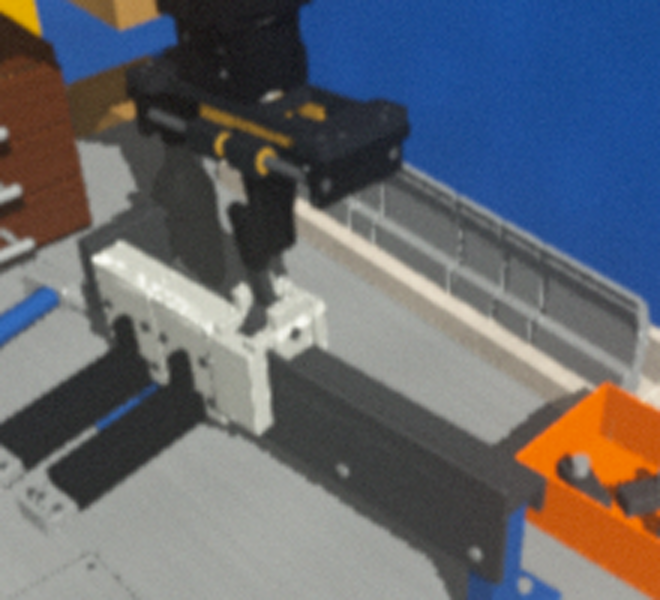

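>>> apply_moves([
  [0.0006,-0.002,0.01],
  [0.0006,-0.001,0.012],
  [0.0006,0,0.012],
  [0.0005,0,0.01],
  [0,0,0],
], twist=[0,0,0,0,0], claw=[0,0,0,0,0])

```text
time_s: 30.95
tcp_pos: [0.5782, 0.1372, 0.2461]
ee_rot: [[-0.042, 0.09, -0.995], [-0.086, -0.993, -0.086], [-0.995, 0.082, 0.049]]
wrist_force: [0.0, 0.1, -0.3]
gripper_width: 0.005
```

```bash
python3 -c "
from now import *
tr(); d=cap('side'); im=cv2.cvtColor(d['pixels'],cv2.COLOR_RGB2BGR)[60:260,160:380]; cv2.imwrite('pics/s21z.png',cv2.resize(im,None,fx=3,fy=3,interpolation=cv2.INTER_CUBIC))"
```

```text
t 30.95 tcp rail [-0.0103  0.0293  0.2461] F [ 0.   0.1 -0.3] w 0.005
rail axes in tool: x [-0.052 -0.033 -0.998] y [-0.08  -0.996  0.037] z [-0.995  0.082  0.049]
```

View pics/s21z.png

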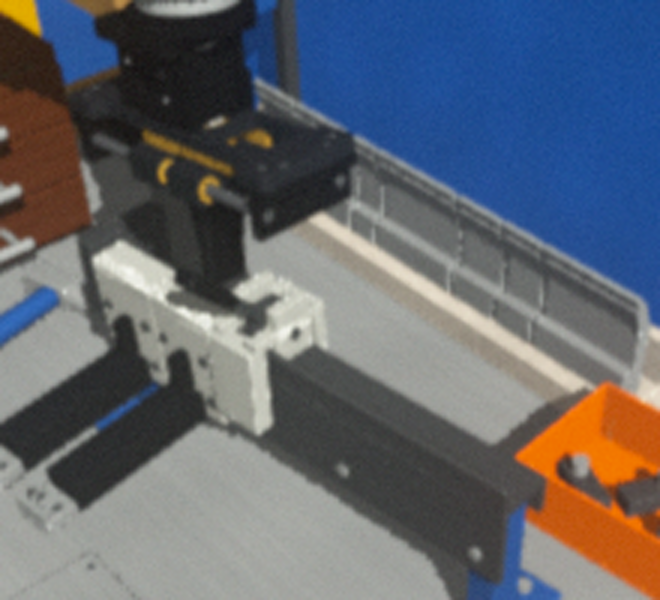

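>>> apply_moves([
  [0.003,0,0.008],
  [0.004,0,0.009],
  [0.004,0,0.009],
  [0.004,0,0.007],
  [0,0,0],
], twist=[0,0,0,0,0], claw=[0,0,0,0,0])

```text
time_s: 31.5
tcp_pos: [0.546, 0.1338, 0.2327]
ee_rot: [[-0.034, 0.089, -0.995], [-0.084, -0.993, -0.086], [-0.996, 0.081, 0.041]]
wrist_force: [1.2, 0.7, 0.2]
gripper_width: 0.004
```

```bash
python3 -c "
from now import *
tr(); d=cap('side'); im=cv2.cvtColor(d['pixels'],cv2.COLOR_RGB2BGR)[60:260,160:380]; cv2.imwrite('pics/s22z.png',cv2.resize(im,None,fx=3,fy=3,interpolation=cv2.INTER_CUBIC))"
```

```text
t 31.5 tcp rail [-0.0427  0.0298  0.2327] F [1.2 0.5 0.2] w 0.004
rail axes in tool: x [-0.044 -0.033 -0.998] y [-0.079 -0.996  0.036] z [-0.996  0.081  0.041]
```

View pics/s22z.png

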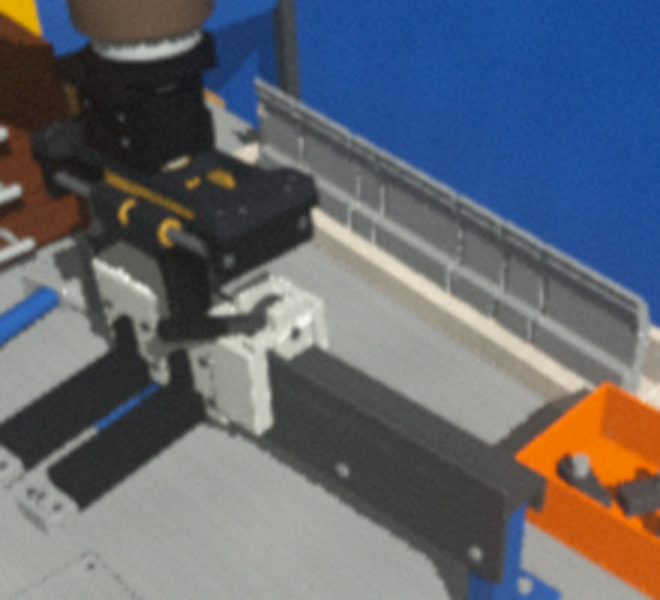

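>>> apply_moves([
  [0.004,0,0.0],
  [0.004,0,0],
  [0.004,0,0],
  [0.004,0,0],
], twist=[0,0,0,0], claw=[0,0,0,0])

```text
time_s: 31.95
tcp_pos: [0.5449, 0.1324, 0.2207]
ee_rot: [[-0.034, 0.091, -0.995], [-0.086, -0.992, -0.088], [-0.996, 0.083, 0.042]]
wrist_force: [-11.1, 4.5, 28.8]
gripper_width: 0.003
```

```bash
python3 -c "
from now import *
tr()"
```

```text
t 31.95 tcp rail [-0.0439  0.0285  0.2207] F [-10.5   5.9  28.8] w 0.003
rail axes in tool: x [-0.044 -0.031 -0.999] y [-0.081 -0.996  0.035] z [-0.996  0.083  0.042]
```

>>> apply_moves([
  [-0.006,0,0],
  [-0.012,0,0],
  [-0.015,0,0],
  [-0.015,0,0],
  [-0.02,0,0.005],
  [-0.015,0,0.02],
  [0,0,0.03],
  [0,0,0.03],
  [0,0,0.03],
  [0,0,0.02],
  [0,0,0],
  [0,0,0],
], twist=[0,0,0,0,0,0,0,0,0,0,0,0], claw=[0,0,0,0,0,0,0,0,0,0,0,0])

```text
time_s: 33.15
tcp_pos: [0.408, 0.1264, 0.3083]
ee_rot: [[-0.048, 0.088, -0.995], [-0.091, -0.992, -0.083], [-0.995, 0.086, 0.056]]
wrist_force: [0.7, -0.6, -0.2]
gripper_width: 0.011
```

```bash
python3 - <<'E'
from now import *
tr(); d=cap('side'); D={'side':d,'top':cap('top')}
p=np.load('rail.npy'); Rr,t=T(*p[:3])
for n,c,k in (('side',(90,290,130,350),3),('top',(130,290,100,320),3.2)):
    d=D[n]
    st=[b+[0,.03,0] for b in STOP]; a=np.radians(20)
    lev=np.array([[26-l*np.cos(a)+s*6*np.sin(a),30+y,173+l*np.sin(a)+s*6*np.cos(a)] for l in (50,106) for s in (-1,1) for y in (-9,9)])/1000
    overlay(d,[(sil(d,FING,fpose(p[0],p[1],p[2],.148)),(0,0,255)),(sil(d,FING,fpose(p[0],p[1],p[2],.084)),(0,255,0)),(sil(d,st,(Rr,t)),(255,0,0)),(sil(d,[lev],(Rr,t)),(0,255,255))],n+'23.png',c,k)
    im=cv2.cvtColor(d['pixels'],cv2.COLOR_RGB2BGR)[c[0]:c[1],c[2]:c[3]]; cv2.imwrite('pics/'+n+'23r.png',cv2.resize(im,None,fx=k,fy=k,interpolation=cv2.INTER_CUBIC))
E
```

```text
t 33.15 tcp rail [-0.1805  0.0394  0.3083] F [ 0.6 -0.6 -0.2] w 0.011
rail axes in tool: x [-0.059 -0.035 -0.998] y [-0.084 -0.996  0.04 ] z [-0.995  0.086  0.056]
```

View pics/side23.png

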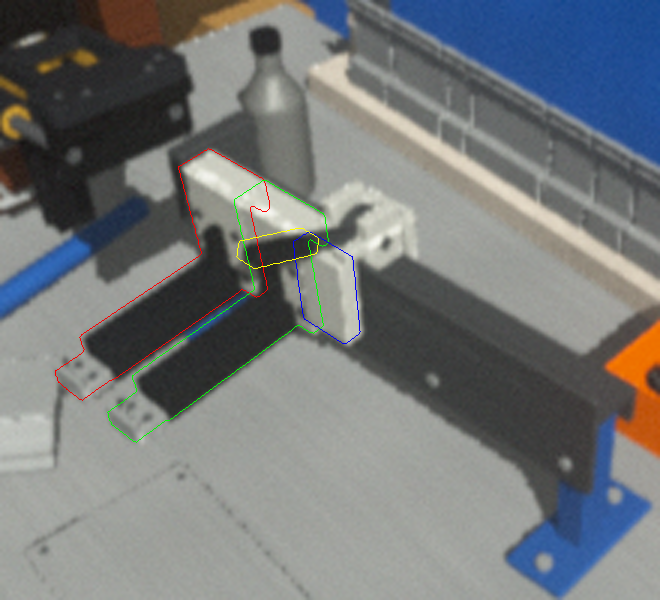

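View pics/side23r.png

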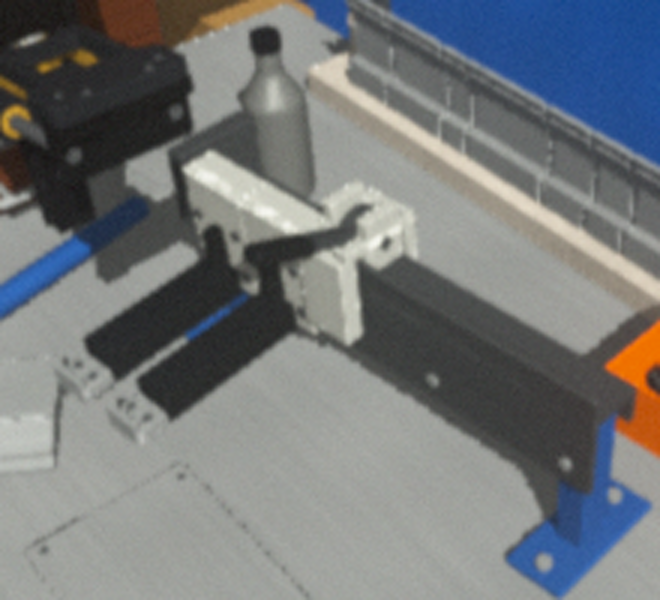

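View pics/top23.png

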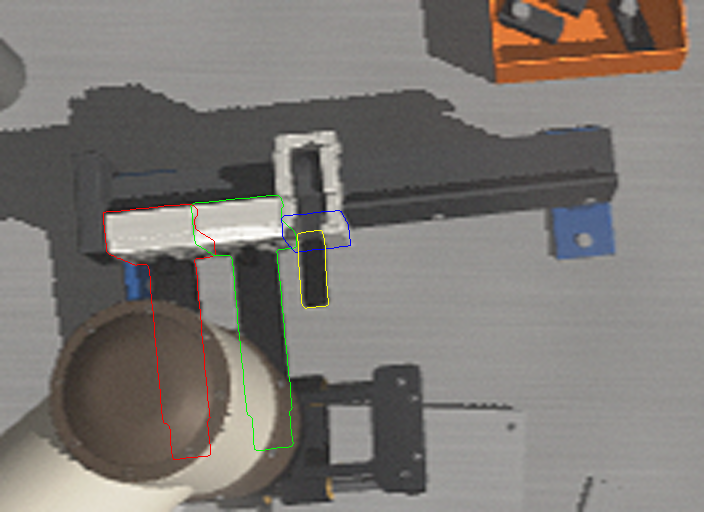

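```bash
python3 - <<'E'
from now import *
p=np.load('rail.npy'); Rr,t=T(*p[:3])
d=cap('side'); L=imaging.regions_of('lever',d); print([(round(l['p'],2),np.round(l['centre'])) for l in L])
m=L[0]['mask']*1.
def lev(a,y): return np.array([[26-l*np.cos(a)+s*6*np.sin(a),y+yy,173+l*np.sin(a)+s*6*np.cos(a)] for l in (12,106) for s in (-1,1) for yy in (-9,9)])/1000
for deg in (10,15,20,25,30,35,45):
    print(deg,[round(max(iou(sil(d,[lev(np.radians(deg),30+dy)+[dx,0,0]],(Rr,t)),m) for dx in (-.004,-.002,0,.002)),3) for dy in (-3,0,3)])
overlay(d,[(sil(d,[lev(np.radians(20),30)],(Rr,t)),(0,0,255)),(m,(0,255,0)),(sil(d,[lev(np.radians(26),30)],(Rr,t)),(255,0,0))],'lev.png',(130,200,190,290),7)
for q in ('finger','neighbour','stop'):
    for l in imaging.regions_of(q,d)[:2]: print(q,round(l['p'],2),np.round(l['centre']))
E
```

```text
[(0.69, array([233., 171.]))]
10 [np.float64(0.373), np.float64(0.443), np.float64(0.512)]
15 [np.float64(0.588), np.float64(0.654), np.float64(0.689)]
20 [np.float64(0.739), np.float64(0.69), np.float64(0.593)]
25 [np.float64(0.554), np.float64(0.471), np.float64(0.398)]
30 [np.float64(0.316), np.float64(0.264), np.float64(0.206)]
35 [np.float64(0.175), np.float64(0.146), np.float64(0.111)]
45 [np.float64(0.089), np.float64(0.081), np.float64(0.067)]
finger 0.59 [208. 203.]
neighbour 0.75 [285. 207.]
neighbour 0.72 [194. 186.]
stop 0.77 [245. 169.]
```

View pics/lev.png

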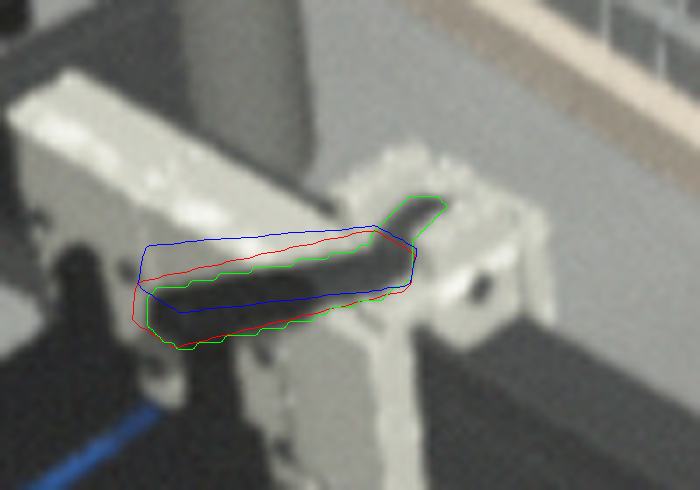

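```bash
python3 -c "
from h import *
print(job.finish_job()); print(r.sense()['time_s'])"
```

```text
the job is handed in; nothing more can be done
None
the job is handed in; nothing more can be done
```

The job is done and handed in at about 33.5 s of the 72 s allowed; finish_job gives no verdict, so the result rests on my own checks.

- **Hooking:** I gripped the loose finger by its bar, lifted its hook over the lip and lowered it. I let go only when the wrist force showed the rail carrying its weight.
- **Sliding:** I pushed the stop up with the closed gripper until both fingers were against the end block. The push force jumped from about 23 N to 63 N, with the tool within 1 mm of where it should be when closed up.
- **Clamping:** I swung the lever over from behind and pressed it onto its home stop with about 29 N, then backed the arm off clear.

**Last checks, from the side and top pictures:**
- Both fingers hang seated and closed up against the end block and the stop, with no gap visible, matching the models at rail y 0.148 m and 0.084 m.
- The lever matches the home angle of 20° above level, and clearly not 26°, which is about where it passes centre.
- The wrist force is about zero after backing off.

**What disagreed:**
- In the last side picture the network swapped some labels, with one "neighbour" report on the stretch of rail past the stop.
- The model outlines and the picture differ by 1 to 2 pixels.
- The tool tilted by up to about 5° while pushing, which did no visible harm.

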